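# Gauge the rolling mill and load its feed plate

## Robot

A 6-joint arm with a two-finger parallel gripper is mounted at the origin on the work surface. World frame = base frame: x ahead of the robot, y to its left, z up, the work surface at z = 0. Lengths are in m, angles in rad, forces in N, time in s.
With the tool pointing down it reaches from about 0.275 to 0.875 m from the base axis. Payload 12.5 kg.
Tool frame: the origin (TCP) lies on the centre line of the jaws, within the pads' length; the fingertips stand 17 mm ahead of it and the grasp point (between the pads) lies 2 mm behind it; z points along the fingers, y is the line along which they close (so a half turn about z gives the same grasp; the last joint's range is limited). The gripper opens to 85 mm and grips with 20 to 120 N. Pads are 22 mm wide; open, the fingers measure 114 mm over their backs; the gripper's body (76 mm by 85 mm) begins 54 mm behind the grasp point. The pads swing forward as they close: fully open they stand 13 mm farther back than shut.
Start: joints at [-1.28, 0.351, 1.652, -0, 1.139, -0.085], TCP at [0.202, -0.512, 0.248] pointing down, gripper open.
Joint ranges: [-2.75, 2.75], [-0.79, 2.1], [0.01, 2.65], [-1.57, 4.71], [0.07, 3.14], [-2.87, 2.87]. Speed limits (rad/s): [2.22, 2.22, 2.79, 3.14, 3.14, 3.14].

## Interface

Orientations are given as a rotation vector (axis times angle).
In Python, from bench import observe, snapshot, calibration, close_job gives the robot as it stands. The module is installed in compiled form; this text tells all that it offers.
- The arm moves only by the shell command python3 -m creep 'ROWS' [OPENING] [FORCE]. ROWS is JSON, one flat list of numbers, 6 for each row, row after row: the shift along the tool's x, y, z in cm, then the turn, a rotation vector about the tool's x, y, z in rad. A call has 1 to 8 rows; each row shifts and turns the commanded pose from where the row before left it, along the tool's axes as they then stand; what a row does not reach is not made up. A row lasts 1/12 s, in which the tool goes at most 41.7 mm and 7.16 degrees, less where a joint would pass 70% of its speed; a pose out of reach is approached as far as the arm can. A call with a gripper value outside its range is refused whole. OPENING is the opening, from -1 (shut) to 1 (fully open), set as the call begins (- or left out, the last holds). The fingers move at their own pace and stop on an object; FORCE is the grip in N (left out, the last holds). Time passes only in rows, so rows that do not move let the fingers close. It gives the time, the measured TCP pose, the force, the opening and the grip force at its end, in the units of the state.
- observe(): the state, without advancing time (a new reading comes with each control period).
- snapshot(name): name is "scene" or "top" or "wrist"; returns the picture (384x512x3 uint8, red, green, blue); there is no depth.
- calibration(name): a dict with "fx", "fy", "cx", "cy" (pixels), "D" ([k1, k2, p1, p2, k3] as OpenCV has them; the pictures are not rectified), "extrinsics" (4x4, takes a point from camera to world coordinates); the wrist camera has in their place "mount" (4x4, takes a point from camera to tool coordinates, whose origin is the TCP and whose axes are the flange's). Camera axes: x right, y down, z forward; pixel columns grow to the right and rows downward; lengths in m; the calibration is good to about 2 mm. A picture is of the moment at which its call begins: read the wrist's pose just before it. calibration takes no time and is no camera call.
- close_job(): hands the job in; it is judged then, once.
The state is a dict: "clock": time; "joint_pos": joint angles; "qd": joint speeds; "tau": joint torques, N m; "eef_pos": TCP position; "orientation": TCP orientation; "contact_force": force on the tool from outside, world axes, zero at the start; "ft_torque": the same for the moment, N m; "gripper_width": finger opening in m; "grasp_force": force on a finger pad.
Only numpy, scipy, OpenCV 4.12 (cv2) and the standard library are available. Lean on these libraries where they do the work, as an engineer would, in place of code of your own. Each camera call takes 0.05 s, during which the arm holds its last target. There are 200 camera calls.

## Task

While the mill's feed plate is still empty, check that the roll gap is the same at both ends: lay the gauge blade flat on the plate and slide its tongue into the left-hand mouth until its shoulders meet the guides, leave it there for a second, draw it out and do the same in the right-hand mouth (left and right as seen looking into the rolls). Then put the gauge back flat and lengthwise on its board, and lay every silver bar from the tray flat on the feed plate, each pointing straight at the rolls, wholly between the rails and short of the guides. Leave the brass disc in the tray and knock nothing over.

Things in the scene. Friction and masses are not known exactly. Their poses are not given: they have to be found in the camera images.
- mill: Bench rolling mill fixed to the table, 220 mm tall, 190 mm wide: grey base, two green cheeks (190 mm high, front faces at x = -32 mm), two steel rolls 56 mm thick, one above the other, with a gap of 8 mm. Origin: on the table top, straight below the gap. x axis: feed direction, level, into the rolls; z up. The feed plate lies on its -x side.
- mill_plate (a point): Centre of the feed plate's flat top, 50 mm above the table: mill frame (-120, 0, 50) mm, axes as the mill's. The plate is 170 mm long (x) and 180 mm wide (y), with rails 6 mm tall along its two sides (inner faces 90 mm either side of the middle); the end away from the rolls is open.
- mouth_left (a point): Left-hand mouth, seen looking into the rolls: the 28 mm opening between the middle and left edge guides, which stand 16 mm tall and 14 mm long (x) on the roll end of the plate. Point: on the plate's top, middle of the opening, in the plane of the guides' front faces: mill frame (-35, 36, 50) mm, axes as the mill's. The tongue, once in, lies under the upper roll.
- mouth_right (a point): Right-hand mouth: the same 28 mm opening between the middle guide (44 mm wide) and the right guide (16 mm wide): mill frame (-35, -36, 50) mm, axes as the mill's.
- gauge: Loose flat steel gauge blade, 6 mm thick, 300 g, lying on its board. Origin: on its underside below the grip; x along the blade to its tongue, z up. Wide part 40 mm wide, from x = -85 to the shoulders at +65 mm; tongue 22 mm wide, x = 65 to 115 mm. Upright wooden grip 40 mm long (x), 12 mm wide (y), from 6 to 36 mm above the underside, centred on the origin; balances there.
- board: Wooden board fixed to the table, 230 mm (x) by 70 mm (y), 12 mm thick, flat top: the gauge's place. Origin: centre of its underside, on the table.
- tray: Low wooden tray fixed to the table, 180 mm (x) by 124 mm (y), with 3 by 2 compartments about 56 by 57 mm. Floor 5 mm above the table; rims and dividers stand 4 mm above the floor (9 mm above the table). Origin: centre of its underside.
- disc: Loose brass disc, 26 mm diameter, 10 mm tall, in one tray compartment; not to be used. Origin: centre of its underside.
- bar1: Loose plain silver bar, 42 mm long and 12 by 12 mm square, 63 g, lying flat in a tray compartment at the start; there are three to five such bars (absent ones have no pose). Origin: its centre; x axis along its length.
- bar2: Loose plain silver bar, 42 mm long and 12 by 12 mm square, 63 g, lying flat in a tray compartment at the start; there are three to five such bars (absent ones have no pose). Origin: its centre; x axis along its length.
- bar3: Loose plain silver bar, 42 mm long and 12 by 12 mm square, 63 g, lying flat in a tray compartment at the start; there are three to five such bars (absent ones have no pose). Origin: its centre; x axis along its length.
- bar4: Loose plain silver bar, 42 mm long and 12 by 12 mm square, 63 g, lying flat in a tray compartment at the start; there are three to five such bars (absent ones have no pose). Origin: its centre; x axis along its length.
- bar5: Loose plain silver bar, 42 mm long and 12 by 12 mm square, 63 g, lying flat in a tray compartment at the start; there are three to five such bars (absent ones have no pose). Origin: its centre; x axis along its length.
- burr_stand: Bystander: stand with burrs, 60 mm square, 90 mm tall, origin centre of its foot.
- jar: Bystander: amber glass jar, 56 mm diameter, 75 mm tall, origin centre of its foot.
- cup: Bystander: small white cup, 60 mm diameter, 50 mm tall, origin centre of its foot.

How it is judged:
By the outcome, as a careful person would: the job done as asked, in the order asked, and still so for the second after the job is handed in, with the robot touching nothing.
Of bar1, bar2, bar3, bar4, bar5 only 3 to 5 are there at a start; the rules pass over those that are not, and their reading is None.
At some moment in a run one of bar1, bar2, bar3, bar4, bar5 may be knocked a few centimetres aside while the robot is not near it.
It also fails if it takes over 210 s, if anything falls off the work surface, if the arm or the gripper's body presses on something with over 40 N, if the wrist force passes 120 N, or if a joint passes its speed limit or range.

## Working session

There is one attempt and no reset: what is moved stays moved. The work goes in short steps, Python scripts to look and compute and a shell command to move; the robot and the scene stay as the last step left them, time stands still between calls to the robot, and variables do not carry over. Pictures are saved under pics/ and viewed, at most 14 in all, crops included, and the job is handed in when it is done.

```bash
mkdir -p pics
cat > h.py <<'E'
import numpy as np, cv2
from bench import observe, snapshot, calibration
from scipy.spatial.transform import Rotation as R
def shot(n,f=None):
    s=observe(); im=snapshot(n)
    if f: cv2.imwrite('pics/'+f,im[:,:,::-1])
    return im,s
def cam(n,s=None):
    c=calibration(n); K=np.array([[c['fx'],0,c['cx']],[0,c['fy'],c['cy']],[0,0,1.]])
    if n=='wrist':
        T=np.eye(4);T[:3,:3]=R.from_rotvec(s['orientation']).as_matrix();T[:3,3]=s['eef_pos'];E=T@np.array(c['mount'])
    else: E=np.array(c['extrinsics'])
    return K,np.array(c['D'],float),E
def ray(n,px,z,s=None):
    K,D,E=cam(n,s); u=cv2.undistortPoints(np.array(px,float).reshape(-1,1,2),K,D).reshape(-1,2)
    d=np.c_[u,np.ones(len(u))]@E[:3,:3].T; o=E[:3,3]
    return o+d*((z-o[2])/d[:,2])[:,None]
def proj(n,P,s=None):
    K,D,E=cam(n,s); I=np.linalg.inv(E)
    return cv2.projectPoints(np.array(P,float).reshape(-1,1,3),cv2.Rodrigues(I[:3,:3])[0],I[:3,3],K,D)[0].reshape(-1,2)
E
python3 - <<'E'
from h import *
for n in('scene','top','wrist'):
    im,s=shot(n,n+'0.png'); K,D,E=cam(n,s); print(n,K[0,0],np.round(E,3).tolist())
print(s['orientation'],s['gripper_width'],s['clock']); print(np.round(calibration('wrist')['mount'],3))
print(np.round(R.from_rotvec(s['orientation']).as_matrix(),3))
E
```

```text
scene 409.96748144200274 [[0.856, 0.372, -0.359, 0.868], [0.517, -0.592, 0.618, -0.61], [0.018, -0.715, -0.699, 0.702], [0.0, 0.0, 0.0, 1.0]]
top 428.34414401121893 [[-0.029, -0.993, 0.113, 0.397], [-1.0, 0.03, 0.004, -0.013], [-0.007, -0.113, -0.994, 1.022], [0.0, 0.0, 0.0, 1.0]]
wrist 279.7225087648489 [[0.368, -0.879, -0.303, 0.28], [-0.93, -0.348, -0.118, -0.48], [-0.002, 0.325, -0.946, 0.374], [0.0, 0.0, 0.0, 1.0]]
[-3.08529210e+00 -5.86602704e-01  1.63524369e-04] 0.08591970148846449 0.1
[[ 0.001 -0.946 -0.325  0.084]
 [ 1.     0.001 -0.    -0.001]
 [ 0.    -0.325  0.946 -0.126]
 [ 0.     0.     0.     1.   ]]
[[ 0.93   0.367 -0.   ]
 [ 0.367 -0.93   0.001]
 [ 0.    -0.001 -1.   ]]
```

View pics/top0.png

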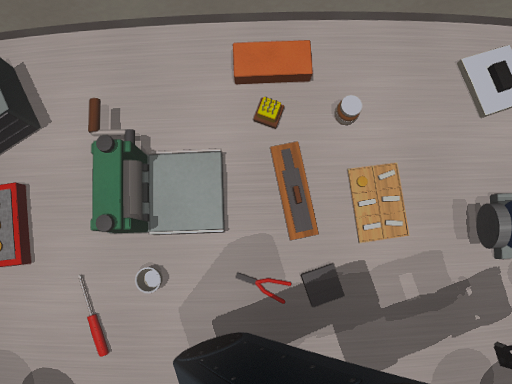

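View pics/scene0.png

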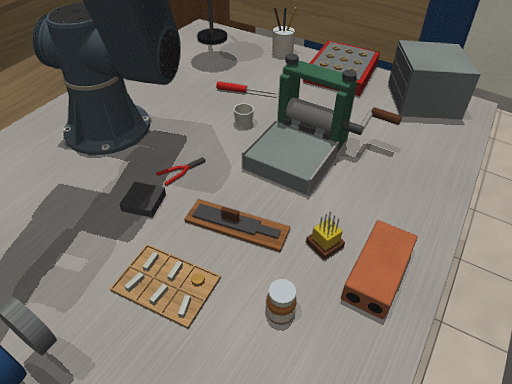

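The top view shows the mill on the left (rolls near column 133, plate 152-223 × 150-233) and the gauge on its board at (295,190) with the tongue pointing up. The tray is at (378,202) with five bars and the disc at (362,182). The scene view agrees.

Run:
```python
from h import *
im=cv2.imread('pics/top0.png')[:,:,::-1].copy(); hsv=cv2.cvtColor(im,cv2.COLOR_RGB2HSV)
for p in [(190,190),(170,160),(215,225),(289,160),(295,215),(297,194),(281,160),(367,203),(391,199),(400,180),(330,190),(150,190),(223,190)]: print(p,im[p[1],p[0]],hsv[p[1],p[0]])
def rects(m,box,amin,z,name):
    mm=np.zeros(m.shape,np.uint8); x0,y0,x1,y1=box; mm[y0:y1,x0:x1]=m[y0:y1,x0:x1]*255
    for c in cv2.findContours(mm,cv2.RETR_EXTERNAL,cv2.CHAIN_APPROX_NONE)[0]:
        if cv2.contourArea(c)<amin: continue
        w=ray('top',c.reshape(-1,2),z)[:,:2]*1000
        r=cv2.minAreaRect(w.astype(np.float32)); print(name,len(c),np.round(r[0],1),np.round(r[1],1),round(r[2],1))
H,S,V=[hsv[:,:,i].astype(int) for i in range(3)]
rects((S<60)&(V>170),(345,160,410,245),30,.017,'bar')
rects((S>110)&(H<22),(260,130,325,250),500,.012,'board')
rects((S<90)&(V<110),(270,140,318,240),200,.018,'gauge')
rects((S>60)&(H<25),(340,155,412,248),500,.009,'tray')
rects((H>60)&(H<110)&(S>10),(140,140,235,245),500,.05,'plate')
```

```text
(190, 190) [135 140 138] [ 78   9 140]
(170, 160) [131 137 134] [ 75  11 137]
(215, 225) [137 141 140] [ 83   7 141]
(289, 160) [78 75 74] [ 8 13 78]
(295, 215) [84 79 79] [ 0 15 84]
(297, 194) [99 59 38] [ 10 157  99]
(281, 160) [146  90  48] [ 13 171 146]
(367, 203) [174 174 172] [ 30   3 174]
(391, 199) [174 174 168] [ 30   9 174]
(400, 180) [166 142 123] [ 13  66 166]
(330, 190) [150 140 134] [ 11  27 150]
(150, 190) [84 87 87] [90  9 87]
(223, 190) [73 70 68] [12 17 73]
bar 37 [ 432.3 -292.3] [ 9.9 38.1] 8.0
bar 32 [ 439.  -347.5] [34.6  7.2] 87.9
bar 34 [ 490.  -285.3] [ 9.8 38.5] 9.3
bar 35 [ 497.8 -345.1] [37.5  9.6] 88.3
bar 32 [ 556.6 -336.8] [10.3 36.4] 19.6
board 238 [ 525.5 -110.9] [228.7  69.5] 10.1
gauge 190 [ 526.  -112.2] [199.2  39.8] 10.8
tray 243 [ 490.7 -314.1] [181.1 126.2] 6.1
plate 1101 [525.5 150. ] [176.9 182.5] 0.4
```

```bash
cat >> h.py <<'E'
def to(x,y,z,yaw,s=None):
    "remaining shift (cm, present tool axes) and turn (rad, tool axes) to a tool-down pose; mm, deg"
    s=s or observe(); A=R.from_rotvec(s['orientation']).as_matrix(); c,n=np.cos(np.radians(yaw)),np.sin(np.radians(yaw))
    B=np.array([[c,n,0],[n,-c,0],[0,0,-1]]); d=A.T@(np.array([x,y,z])/1000-s['eef_pos'])*100
    print('shift',np.round(d,2),'turn',np.round(R.from_matrix(A.T@B).as_rotvec(),4),'| tcp',np.round(np.array(s['eef_pos'])*1000,1),'t',round(s['clock'],2),'F',np.round(s['contact_force'],1),'w',round(s['gripper_width']*1000,1))
E
python3 -m creep '[3.5,-2.2,0,0,0,0,3.5,-2.2,0,0,0,0,3.5,-2.2,0,0,0,0,3.5,-2.2,0,0,0,0,3.5,-2.2,0,0,0,0,3.5,-2.2,0,0,0,0,3.5,-2.2,0,0,0,0,3.5,-2.2,0,0,0,0]'
python3 -m creep '[3.5,-2.2,0,0,0,0,3.5,-2.2,0,0,0,0,3.5,-2.2,0,0,0,0,3.5,-2.2,0,0,0,0]'
python3 -m creep '[0,0,0,0,0,-0.12,0,0,0,0,0,-0.12,0,0,0,0,0,-0.12,0,0,0,0,0,-0.12,0,0,0,0,0,-0.12,0,0,0,0,0,-0.12,0,0,0,0,0,-0.12,0,0,0,0,0,-0.12]'
python3 -m creep '[0,0,0,0,0,-0.12,0,0,0,0,0,-0.12,0,0,0,0,0,-0.12,0,0,0,0,0,-0.06,0,0,0,0,0,0]'
python3 - <<'E'
from h import *
im,s=shot('wrist','w1.png'); to(515,-90,250,100.5,s); print(s['joint_pos'])
E
```

```text
clock: 0.82
eef_pos: [0.3985, -0.2432, 0.2483]
orientation: [3.086, 0.587, 0.0]
contact_force: [1.1, -0.3, -0.4]
gripper_width: 0.0852
grasp_force: 0.0
clock: 1.15
eef_pos: [0.4965, -0.1098, 0.2483]
orientation: [3.086, 0.587, -0.0]
contact_force: [0.0, -0.7, -1.1]
gripper_width: 0.0856
grasp_force: 0.0
clock: 1.82
eef_pos: [0.4955, -0.1118, 0.2481]
orientation: [-2.46, -1.953, 0.0]
contact_force: [0.6, -0.2, -0.5]
gripper_width: 0.0856
grasp_force: 0.0
clock: 2.23
eef_pos: [0.4956, -0.1118, 0.2481]
orientation: [-2.003, -2.42, 0.0]
contact_force: [0.3, -0.3, -1.3]
gripper_width: 0.0852
grasp_force: 0.0
shift [ 1.78  2.32 -0.19] turn [-0.0003 -0.0002  0.0045] | tcp [ 495.6 -111.8  248.1] t 2.23 F [ 0.3 -0.3 -1.3] w 85.2
[-3.13603757e-01  2.74959769e-01  1.75811893e+00  2.14076684e-06
  1.10889964e+00 -5.01360339e-01]
```

View pics/w1.png

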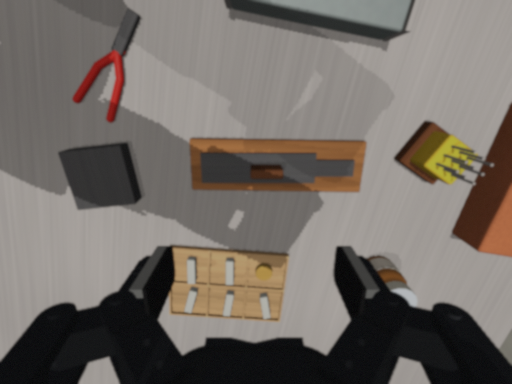

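The wrist view shows the gauge lying on its board between (202,165) and (355,168), with the grip at (267,171) and the tongue to the right. The tray with five bars is below it.

```bash
cat >> h.py <<'E'
def blob(n,im,s,box,f,z,amin=50):
    "min-area rectangles (mm, deg) of mask contours cast on plane z"
    x0,y0,x1,y1=box; h=cv2.cvtColor(im,cv2.COLOR_RGB2HSV).astype(int); m=np.zeros(im.shape[:2],np.uint8)
    m[y0:y1,x0:x1]=(f(h[...,0],h[...,1],h[...,2])*255).astype(np.uint8)[y0:y1,x0:x1]
    out=[]
    for c in cv2.findContours(m,cv2.RETR_EXTERNAL,cv2.CHAIN_APPROX_NONE)[0]:
        if cv2.contourArea(c)<amin: continue
        r=cv2.minAreaRect((ray(n,c.reshape(-1,2),z,s)[:,:2]*1000).astype(np.float32)); (w,l),a=r[1],r[2]
        if w<l: w,l,a=l,w,a+90
        out.append((r[0][0],r[0][1],w,l,a)); print(np.round(out[-1],1))
    return out
E
python3 - <<'E'
from h import *
im=cv2.imread('pics/w1.png')[:,:,::-1].copy(); s=observe()
print('blade');b=blob('wrist',im,s,(185,130,375,200),lambda H,S,V:(S<80)&(V<120),.018,300)
print('grip');blob('wrist',im,s,(230,155,300,190),lambda H,S,V:(S>150)&(V<110),.048,20)
print('board');blob('wrist',im,s,(180,130,375,200),lambda H,S,V:(S>100),.012,500)
print('bars');blob('wrist',im,s,(172,245,290,322),lambda H,S,V:(S<50)&(V>140),.017,30)
x,y,w,l,a=b[0]; t=np.radians(a); g=(x-15*np.cos(t),y-15*np.sin(t)); print('gauge',g,a); to(g[0],g[1],150,a+90,s)
E
```

```text
blade
[ 526.3 -113.   198.8   39.1   10.6]
[ 495.  -124.   182.1   77.3   10.6]
grip
[ 512.4 -131.9   84.7    6.5   10.6]
[ 511.1 -112.8   35.1   13.7   10.6]
board
[ 525.8 -111.7  226.9   68.6    9.6]
bars
[ 487.1 -371.6  150.4   11.9   10.3]
[ 555.3 -338.2   41.1   12.3  109.4]
[ 497.  -344.7   42.2   11.9   89.9]
[ 438.3 -348.5   41.2   12.3   83.3]
[ 490.5 -284.8   40.6   10.6   98.8]
[ 432.7 -293.6   40.8   10.6   96.7]
[ 576.9 -295.3  129.5   14.4  102.8]
gauge (np.float64(511.59085013129794), np.float64(-115.79543650563348)) 10.562775611877441
shift [-0.68  1.5   9.81] turn [-0.0003 -0.0002 -0.0008] | tcp [ 495.6 -111.8  248.1] t 2.28 F [-0.5  0.3  0.8] w 85.6
```

```bash
python3 -m creep '[-0.6,1.5,3.5,0,0,0,0,0,3.5,0,0,0,0,0,3.5,0,0,0,0,0,3.5,0,0,0,0,0,3.5,0,0,0,0,0,2,0,0,0,0,0,1.3,0,0,0,0,0,0,0,0,0]' 1 40
python3 - <<'E'
from h import *
im,s=shot('wrist','w2.png'); to(511.4,-115.3,40,100.6,s)
E
```

```text
clock: 2.95
eef_pos: [0.51, -0.1146, 0.0376]
orientation: [-2.007, -2.411, 0.003]
contact_force: [-0.4, 0.2, 0.1]
gripper_width: 0.0855
grasp_force: 0.0
shift [-0.1   0.12 -0.24] turn [-0.0041 -0.0022 -0.0026] | tcp [ 510.  -114.6   37.6] t 2.95 F [-0.4  0.2  0.1] w 85.5
```

View pics/w2.png

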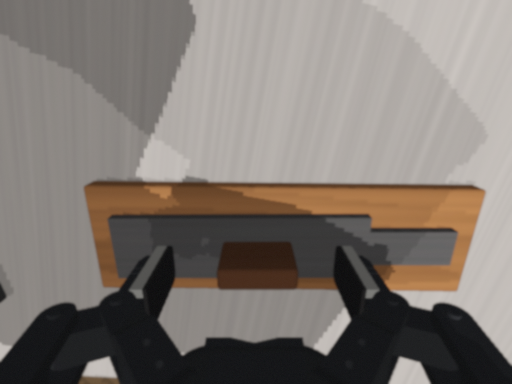

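The grip (218-297, 242-288) sits centred between the open fingers, so I'll close on it and lift.

```bash
python3 -m creep '[-0.1,0.1,-0.25,0,0,0,0,0,0,0,0,0]'
python3 -m creep '[0,0,0,0,0,0,0,0,0,0,0,0,0,0,0,0,0,0,0,0,0,0,0,0,0,0,0,0,0,0,0,0,0,0,0,0,0,0,0,0,0,0,0,0,0,0,0,0]' -1 60
python3 -m creep '[0,0,0,0,0,0,0,0,0,0,0,0]'
python3 -m creep '[0,0,-1,0,0,0,0,0,-2,0,0,0,0,0,-3,0,0,0,0,0,-3,0,0,0,0,0,-3,0,0,0,0,0,-3,0,0,0,0,0,0,0,0,0]'
python3 - <<'E'
from h import *
im,s=shot('wrist','w3.png'); to(440,100,190,180,s)
E
```

```text
clock: 3.17
eef_pos: [0.5138, -0.1162, 0.0444]
orientation: [2.006, 2.414, 0.002]
contact_force: [0.3, -0.3, 0.3]
gripper_width: 0.0853
grasp_force: 0.0
clock: 3.83
eef_pos: [0.5128, -0.1158, 0.0434]
orientation: [2.007, 2.417, 0.0]
contact_force: [-2.1, 1.3, 7.6]
gripper_width: 0.0385
grasp_force: 60.7
clock: 4.0
eef_pos: [0.5128, -0.1158, 0.0434]
orientation: [2.007, 2.417, 0.0]
contact_force: [-2.4, 0.1, 8.3]
gripper_width: 0.0384
grasp_force: 60.7
clock: 4.58
eef_pos: [0.5146, -0.1164, 0.1986]
orientation: [2.002, 2.411, 0.005]
contact_force: [1.1, -0.2, -2.5]
gripper_width: 0.0385
grasp_force: 61.7
shift [22.65 -3.36  0.74] turn [ 0.0033  0.0082 -1.3858] | tcp [ 514.6 -116.4  198.6] t 4.58 F [ 1.1 -0.2 -2.5] w 38.5
```

```bash
python3 -m creep '[0,0,0,0,0,-0.115,0,0,0,0,0,-0.115,0,0,0,0,0,-0.115,0,0,0,0,0,-0.115,0,0,0,0,0,-0.115,0,0,0,0,0,-0.115,0,0,0,0,0,-0.115,0,0,0,0,0,-0.115]'
python3 -m creep '[0,0,0,0,0,-0.115,0,0,0,0,0,-0.115,0,0,0,0,0,-0.115,0,0,0,0,0,-0.121,1.2,2.4,-1.3,0,0,0,1.2,2.4,-1.3,0,0,0,1.2,2.4,-1.3,0,0,0,1,2.4,-1.3,0,0,0]'
python3 -m creep '[0,0,0,0,0,0,0,0,0,0,0,0,0,0,0,0,0,0]'
python3 - <<'E'
from h import *
im,s=shot('wrist','w4.png'); to(470,-20,250,180,s); to(470,-20,250,180)
E
```

```text
clock: 5.3
eef_pos: [0.5118, -0.1155, 0.1912]
orientation: [-0.716, -3.056, -0.0]
contact_force: [-0.3, 0.9, -3.6]
gripper_width: 0.0383
grasp_force: 61.5
clock: 5.97
eef_pos: [0.4649, -0.0188, 0.2437]
orientation: [-0.0, -3.138, -0.001]
contact_force: [0.2, -0.6, -3.9]
gripper_width: 0.0387
grasp_force: 61.9
clock: 6.22
eef_pos: [0.4663, -0.02, 0.2438]
orientation: [0.001, -3.14, -0.0]
contact_force: [-0.9, 0.7, -3.7]
gripper_width: 0.0384
grasp_force: 62.1
shift [-0.37 -0.   -0.63] turn [ 0.     -0.0017  0.0006] | tcp [466.3 -20.  243.8] t 6.22 F [-0.9  0.7 -3.7] w 38.4
shift [-0.36  0.03 -0.63] turn [ 0.0001 -0.0018 -0.0001] | tcp [466.4 -20.3 243.7] t 6.27 F [ 0.1  0.7 -4.3] w 38.5
```

View pics/w4.png

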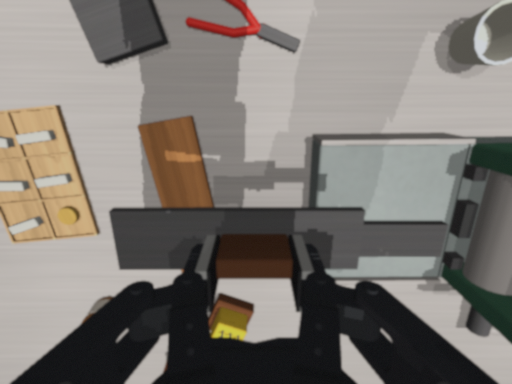

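The wrist view shows the gauge held level. The plate is at right (315-470, 135-280), with dark guides near (475,172), (463,217) and (452,262). A zoom will give the guide edges.

Run:
```python
import cv2
im=cv2.imread('pics/w4.png')[125:295,300:500]
cv2.imwrite('pics/w4z.png',cv2.resize(im,None,fx=3.5,fy=3.5,interpolation=cv2.INTER_CUBIC))
```

```text
(no output)
```

View pics/w4z.png

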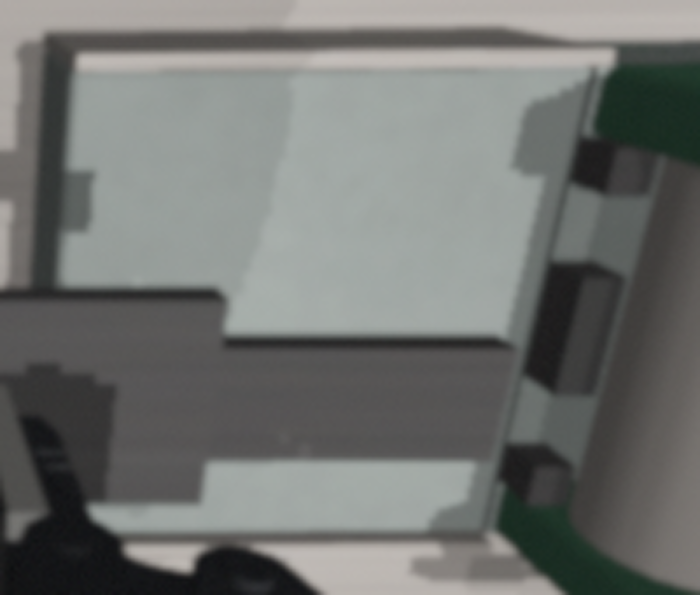

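The zoom shows the front-face base corners of the middle guide at (551,265) and (529,375). The left guide's lower corner is near (573,182), the right guide's upper corner near (508,446), and the upper rail's inner edge runs from (75,72) to (592,70).

Run:
```python
from h import *
s=dict(eef_pos=np.array([.4663,-.020,.2438]),orientation=observe()['orientation'])
im=cv2.imread('pics/w4.png')
def r(p,z): return np.round(ray('wrist',[(300+a/3.5-.36,125+b/3.5-.36) for a,b in p],z,s)*1000,1)
print('guide base: L low, M up, M low, R up\n',r([(573,182),(551,265),(529,375),(508,446)],.05))
print('guide tops M up, M low, R up,L low\n',r([(592,265),(562,393),(540,447),(612,190)],.066))
print('rail in upper\n',r([(75,72),(592,70)],.05)); print('rail top outer upper\n',r([(78,55),(612,50)],.056))
print('lower edge\n',r([(210,533),(485,530)],.056)); print('left end\n',r([(60,75),(55,285)],.05),'right plate end', r([(592,75),(487,525)],.05))
# tongue in hand, plane of blade top
z=.2438-.0314+.006
print('tongue tip & shoulders\n',r([(515,345),(490,460),(227,340),(205,460),(222,292),(200,502)],z))
print(calibration('wrist')['cx'],calibration('wrist')['D'])
```

```text
guide base: L low, M up, M low, R up
 [[474.7 228.   50. ]
 [504.7 227.7  50. ]
 [547.2 229.7  50. ]
 [576.5 228.5  50. ]]
guide tops M up, M low, R up,L low
 [[498.5 228.6  66. ]
 [545.8 230.   66. ]
 [567.1 227.3  66. ]
 [472.8 228.6  66. ]]
rail in upper
 [[437.3  57.6  50. ]
 [436.9 224.9  50. ]]
rail top outer upper
 [[430.8  56.6  56. ]
 [429.6 224.9  56. ]]
lower edge
 [[610.7 120.6  56. ]
 [608.9 223.1  56. ]]
left end
 [[438.2  52.7  50. ]
 [512.3  56.4  50. ]] right plate end [[438.5 225.3  50. ]
 [610.9 228.   50. ]]
tongue tip & shoulders
 [[454.8  94.8 218.4]
 [477.1  95.4 218.4]
 [453.9  46.3 218.4]
 [477.3  45.3 218.4]
 [445.1  44.3 218.4]
 [486.   45.5 218.4]]
253.84245621343243 [0.01350142 0.         0.         0.         0.        ]
```

```bash
python3 -m creep '[-0.6,2.8,0,0,0,0,-0.6,2.8,0,0,0,0,-0.6,2.8,0,0,0,0,-0.6,2.8,2,0,0,0,0,0,3.5,0,0,0,0,0,3.5,0,0,0,0,0,3.5,0,0,0,0,0,2,0,0,0]'
python3 -m creep '[0,0,0,0,0,0,0,0,0,0,0,0]'
python3 - <<'E'
from h import *
im,s=shot('wrist','w5.png'); to(490.2,95,83,180.2,s)
E
```

```text
clock: 6.93
eef_pos: [0.4889, 0.0914, 0.0955]
orientation: [-0.001, -3.136, 0.001]
contact_force: [-0.5, -0.3, -3.7]
gripper_width: 0.0386
grasp_force: 62.4
clock: 7.1
eef_pos: [0.4904, 0.0916, 0.0989]
orientation: [-0.001, -3.139, 0.0]
contact_force: [0.6, -0.6, -4.3]
gripper_width: 0.0386
grasp_force: 62.4
shift [0.01 0.34 1.59] turn [-0.0003 -0.0028 -0.0042] | tcp [490.4  91.6  98.9] t 7.1 F [ 0.6 -0.6 -4.3] w 38.6
```

View pics/w5.png

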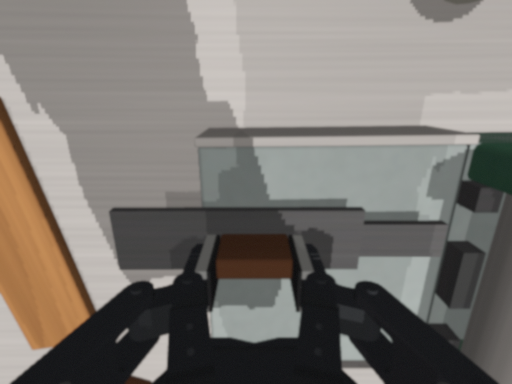

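The tongue tip (445, 222-255) hangs 17 mm above the plate, in line with the left mouth between the guide corners at about (461,207) and (447,242). I'll lower until it touches.

```bash
python3 - <<'E'
from h import *
s=observe(); print(np.round(ray('wrist',[(461,207),(447,242)],.05,s)*1000,1)); print(np.round(ray('wrist',[(445,222),(442,255)],.0735,s)*1000,1))
E
python3 -m creep '[0,0,0.6,0,0,-0.003,0,0,0.5,0,0,0,0,0,0.3,0,0,0,0,0,0,0,0,0]'
python3 -m creep '[0,0,0.1,0,0,0,0,0,0.1,0,0,0,0,0,0,0,0,0]'
```

```text
[[479.7 232.1  50. ]
 [506.3 228.7  50. ]]
[[479.6 206.3  73.5]
 [502.2 209.4  73.5]]
clock: 7.48
eef_pos: [0.4905, 0.0921, 0.0856]
orientation: [0.005, -3.141, 0.0]
contact_force: [-0.7, 0.1, -3.1]
gripper_width: 0.0384
grasp_force: 62.5
clock: 7.73
eef_pos: [0.4907, 0.0922, 0.0838]
orientation: [-0.005, 3.141, -0.0]
contact_force: [-0.7, -0.2, -2.7]
gripper_width: 0.0387
grasp_force: 62.5
```

```bash
python3 -m creep '[-0.05,0,0.1,0,0,0,0,0,0.1,0,0,0,0,0,0,0,0,0]'
python3 -m creep '[0,0,0.1,0,0,0,0,0,0,0,0,0]'
python3 -m creep '[0,0,0.1,0,0,0,0,0,0,0,0,0]'
```

```text
clock: 7.98
eef_pos: [0.4911, 0.0922, 0.0816]
orientation: [0.005, -3.141, -0.0]
contact_force: [-0.9, -0.2, -3.8]
gripper_width: 0.0385
grasp_force: 62.5
clock: 8.15
eef_pos: [0.4912, 0.0922, 0.0814]
orientation: [-0.005, 3.142, -0.0]
contact_force: [-4.0, -0.3, 8.1]
gripper_width: 0.0386
grasp_force: 63.7
clock: 8.32
eef_pos: [0.4912, 0.0922, 0.0814]
orientation: [-0.005, 3.141, -0.0]
contact_force: [-11.0, -0.9, 23.4]
gripper_width: 0.0384
grasp_force: 65.4
```

Run:
```python
from h import *
im,s=shot('wrist','w6.png'); to(490.8,95,82,180.2,s); print(s['ft_torque'])
cv2.imwrite('pics/w6z.png',cv2.resize(im[120:360,300:512,::-1],None,fx=2.4,fy=2.4,interpolation=cv2.INTER_CUBIC))
```

```text
shift [ 0.04  0.28 -0.06] turn [-0.      0.0001 -0.0002] | tcp [491.2  92.2  81.4] t 8.32 F [-11.   -0.9  23.4] w 38.4
[-0.16921839  1.53289722  0.0301163 ]
```

View pics/w6z.png

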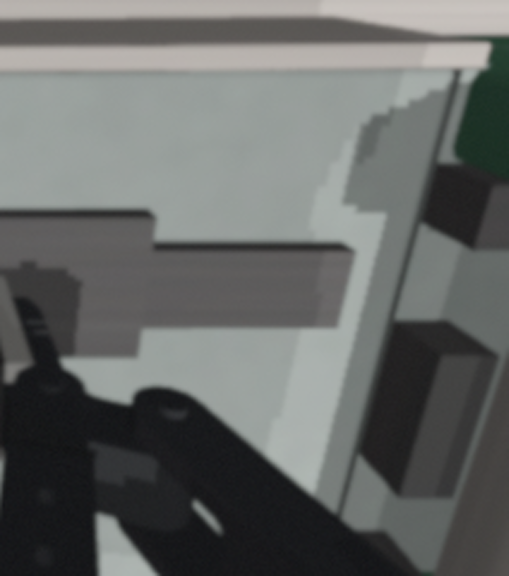

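```bash
python3 - <<'E'
from h import *
s=observe()
def r(p,z): return np.round(ray('wrist',[(300+a/2.4-.3,120+b/2.4-.3) for a,b in p],z,s)*1000,1)
print('tongue',r([(352,250),(336,326),(155,250),(142,326)],.056).tolist())
print('guides L low,M up base',r([(422,220),(395,320),(360,452)],.05).tolist(),'tops L low front, M up front, M low',r([(475,247),(443,352),(400,496)],.066).tolist())
print('rail',r([(5,71),(455,70)],.05).tolist())
E
python3 -m creep '[0,0,-0.15,0,0,0,0,0,0,0,0,0,0,0,0,0,0,0]'
```

```text
tongue [[479.7, 206.8, 56.0], [501.3, 207.5, 56.0], [480.0, 158.4, 56.0], [501.7, 157.9, 56.0]]
guides L low,M up base [[474.2, 226.9, 50.0], [503.1, 227.2, 50.0], [546.4, 227.8, 50.0]] tops L low front, M up front, M low [[474.0, 226.9, 66.0], [502.1, 227.1, 66.0], [546.3, 227.6, 66.0]]
rail [[436.6, 119.7, 50.0], [436.1, 224.5, 50.0]]
clock: 8.62
eef_pos: [0.4913, 0.0922, 0.0815]
orientation: [-0.005, 3.141, 0.0]
contact_force: [-1.0, -0.7, 3.0]
gripper_width: 0.0386
grasp_force: 63.3
```

```bash
python3 -m creep '[0.21,0,-0.02,0,0,-0.003,0,0,0,0,0,0,0,0.8,0,0,0,0,0,0.7,0,0,0,0,0,0,0,0,0,0]'
python3 -m creep '[0,0.5,0,0,0,0,0,0.5,0,0,0,0,0,0.5,0,0,0,0,0,0,0,0,0,0]'
python3 - <<'E'
from h import *
im,s=shot('wrist','w7.png'); to(489,161,81.5,180.4,s)
cv2.imwrite('pics/w7z.png',cv2.resize(im[120:360,300:512,::-1],None,fx=2.4,fy=2.4,interpolation=cv2.INTER_CUBIC))
E
```

```text
clock: 9.03
eef_pos: [0.489, 0.1084, 0.0815]
orientation: [-0.011, 3.141, 0.001]
contact_force: [-0.1, 3.1, 0.3]
gripper_width: 0.0385
grasp_force: 62.9
clock: 9.37
eef_pos: [0.4888, 0.1231, 0.0815]
orientation: [-0.01, 3.141, 0.001]
contact_force: [-0.3, 2.3, 0.1]
gripper_width: 0.0389
grasp_force: 62.8
shift [-0.04  3.79 -0.  ] turn [ 0.0004  0.0001 -0.0004] | tcp [488.8 123.1  81.5] t 9.37 F [-0.3  2.3  0.1] w 38.9
```

View pics/w7z.png

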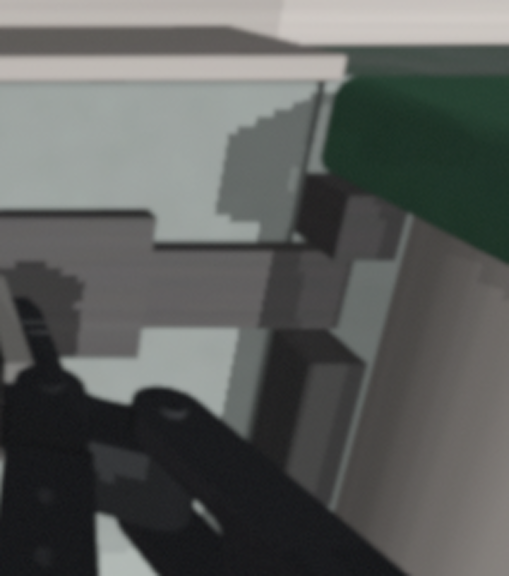

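The tongue tip is between the left and middle guides with clearance both sides, so I'll keep advancing.

```bash
python3 -m creep '[0,0.8,0,0,0,0,0,0.8,0,0,0,0,0,0.8,0,0,0,0,0,0.8,0,0,0,0,0,0.2,0,0,0,0,0,0,0,0,0,0]'
python3 -m creep '[0,0.2,0,0,0,0,0,0,0,0,0,0]'
python3 -m creep '[0,0.1,0,0,0,0,0,0,0,0,0,0]'
python3 -m creep '[0,0.1,0,0,0,0,0,0,0,0,0,0]'
```

```text
clock: 9.92
eef_pos: [0.4886, 0.1571, 0.0815]
orientation: [-0.011, 3.141, 0.001]
contact_force: [0.1, 1.2, -0.1]
gripper_width: 0.0385
grasp_force: 62.8
clock: 10.08
eef_pos: [0.4886, 0.1584, 0.0815]
orientation: [0.01, -3.142, -0.0]
contact_force: [-0.1, 1.9, 0.0]
gripper_width: 0.0386
grasp_force: 62.8
clock: 10.25
eef_pos: [0.4886, 0.1591, 0.0815]
orientation: [0.009, -3.141, 0.0]
contact_force: [-0.4, 0.4, -0.8]
gripper_width: 0.0388
grasp_force: 62.8
clock: 10.42
eef_pos: [0.4886, 0.1601, 0.0815]
orientation: [0.009, -3.142, 0.0]
contact_force: [-0.0, -1.6, -0.6]
gripper_width: 0.0385
grasp_force: 62.8
```

```bash
python3 -m creep '[0,0.1,0,0,0,0,0,0,0,0,0,0]'
python3 -m creep '[0,0.1,0,0,0,0,0,0,0,0,0,0]'
python3 - <<'E'
from h import *
im,s=shot('wrist','w8.png'); to(489,161,81.5,180.4,s)
cv2.imwrite('pics/w8z.png',cv2.resize(im[120:360,300:512,::-1],None,fx=2.4,fy=2.4,interpolation=cv2.INTER_CUBIC))
E
```

```text
clock: 10.58
eef_pos: [0.4886, 0.161, 0.0815]
orientation: [0.01, -3.141, 0.001]
contact_force: [1.0, -2.9, -0.9]
gripper_width: 0.0385
grasp_force: 62.8
clock: 10.75
eef_pos: [0.4886, 0.1612, 0.0815]
orientation: [0.01, -3.141, 0.003]
contact_force: [-0.4, -12.2, 0.6]
gripper_width: 0.0383
grasp_force: 63.0
shift [-0.04 -0.02 -0.  ] turn [-0.0017 -0.0003 -0.0004] | tcp [488.6 161.2  81.5] t 10.75 F [ -0.4 -12.2   0.6] w 38.3
```

View pics/w8z.png

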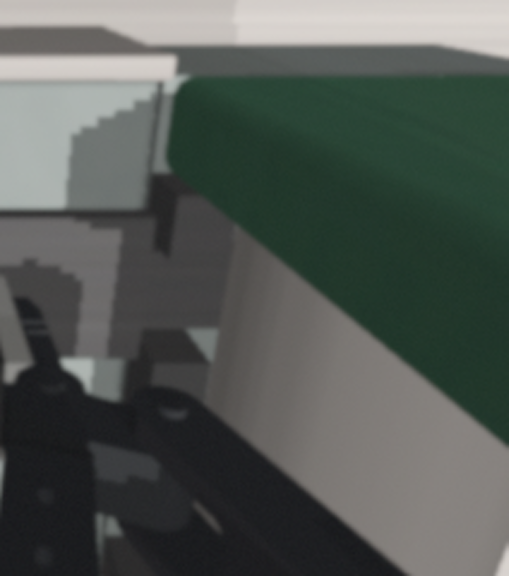

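The shoulders are against the guides: the reaction is 12 N and the TCP stopped at y=161. I'll hold for over a second, draw out and traverse 72 mm.

```bash
python3 -m creep '[0,0,0,0,0,0,0,0,0,0,0,0,0,0,0,0,0,0,0,0,0,0,0,0,0,0,0,0,0,0,0,0,0,0,0,0,0,0,0,0,0,0,0,0,0,0,0,0]'
python3 -m creep '[0,0,0,0,0,0,0,0,0,0,0,0,0,0,0,0,0,0,0,0,0,0,0,0,0,0,0,0,0,0,0,0,0,0,0,0,0,0,0,0,0,0,0,0,0,0,0,0]'
python3 -m creep '[0,-0.6,0,0,0,0,0,-0.8,0,0,0,0,0,-1,0,0,0,0,0,-1.2,0,0,0,0,0,-1.2,0,0,0,0,0,-1.2,0,0,0,0,0,-1,0,0,0,0,0,-0.5,0,0,0,0]'
python3 -m creep '[-1.2,0,-0.1,0,0,0,-1.2,0,0,0,0,0,-1.2,0,0,0,0,0,-1.2,0,0,0,0,0,-1.2,0,0,0,0,0,-1.2,0,0,0,0,0,0,0,0.1,0,0,0,0,0,0,0,0,0]'
python3 - <<'E'
from h import *
im,s=shot('wrist','w9.png'); to(560.6,162,81.5,180.4,s)
cv2.imwrite('pics/w9z.png',cv2.resize(im[120:360,300:512,::-1],None,fx=2.4,fy=2.4,interpolation=cv2.INTER_CUBIC))
E
```

```text
clock: 11.47
eef_pos: [0.4886, 0.1612, 0.0815]
orientation: [0.01, -3.141, 0.002]
contact_force: [0.9, -10.9, 0.7]
gripper_width: 0.0387
grasp_force: 62.9
clock: 12.13
eef_pos: [0.4886, 0.1612, 0.0815]
orientation: [0.01, -3.141, 0.002]
contact_force: [0.2, -10.3, 0.0]
gripper_width: 0.0381
grasp_force: 63.0
clock: 12.8
eef_pos: [0.489, 0.0856, 0.0815]
orientation: [0.008, -3.141, 0.0]
contact_force: [0.6, 1.2, -2.2]
gripper_width: 0.0385
grasp_force: 62.7
clock: 13.47
eef_pos: [0.5616, 0.0873, 0.0815]
orientation: [-0.009, 3.14, -0.0]
contact_force: [0.8, -0.4, 0.0]
gripper_width: 0.0387
grasp_force: 62.8
shift [ 0.05  7.47 -0.  ] turn [-0.      0.0012 -0.0011] | tcp [561.6  87.3  81.5] t 13.47 F [ 0.8 -0.4  0. ] w 38.7
```

View pics/w9z.png

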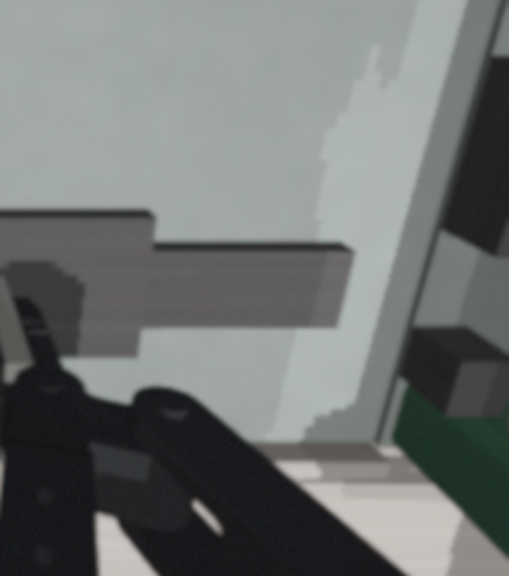

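The tongue tip is at zoom (345, 250-326). The right mouth lies between the middle guide's corner (442,230) and the right guide's corner (415,326).

Run:
```python
from h import *
s=observe()
def r(p,z): return np.round(ray('wrist',[(300+a/2.4-.3,120+b/2.4-.3) for a,b in p],z,s)*1000,1)
print('tongue',r([(352,250),(336,326),(155,250),(142,326)],.056).tolist())
print('M low,R up base',r([(442,230),(415,326)],.05).tolist(),r([(498,256),(460,360)],.066).tolist())
```

```text
tongue [[549.2, 202.0, 56.0], [570.8, 202.8, 56.0], [549.6, 153.6, 56.0], [571.3, 153.2, 56.0]]
M low,R up base [[546.3, 227.8, 50.0], [574.3, 228.2, 50.0]] [[545.7, 227.9, 66.0], [573.7, 227.1, 66.0]]
```

```bash
python3 -m creep '[0,0.8,0,0,0,0,0,0.8,0,0,0,0,0,0.6,0,0,0,0,0,0.6,0,0,0,0,0,0.6,0,0,0,0,0,0.6,0,0,0,0,0,0,0,0,0,0]'
python3 -m creep '[0,0.8,0,0,0,0,0,0.8,0,0,0,0,0,0.8,0,0,0,0,0,0.5,0,0,0,0,0,0,0,0,0,0]'
python3 -m creep '[0,0.2,0,0,0,0,0,0,0,0,0,0]'
python3 -m creep '[0,0.1,0,0,0,0,0,0,0,0,0,0]'
```

```text
clock: 14.1
eef_pos: [0.5607, 0.129, 0.0815]
orientation: [0.011, -3.142, -0.001]
contact_force: [-0.5, 2.8, -0.4]
gripper_width: 0.0385
grasp_force: 62.9
clock: 14.52
eef_pos: [0.5606, 0.158, 0.0815]
orientation: [-0.011, 3.141, 0.001]
contact_force: [-0.2, 1.8, -0.2]
gripper_width: 0.0383
grasp_force: 62.9
clock: 14.68
eef_pos: [0.5606, 0.159, 0.0815]
orientation: [-0.01, 3.142, 0.0]
contact_force: [-0.4, 2.2, -0.8]
gripper_width: 0.0386
grasp_force: 62.8
clock: 14.85
eef_pos: [0.5607, 0.1595, 0.0815]
orientation: [0.009, -3.142, 0.0]
contact_force: [0.6, -0.7, -0.6]
gripper_width: 0.0384
grasp_force: 62.9
```

```bash
python3 -m creep '[0,0.1,0,0,0,0,0,0,0,0,0,0]'
python3 -m creep '[0,0.1,0,0,0,0,0,0,0,0,0,0]'
python3 -m creep '[0,0.1,0,0,0,0,0,0,0,0,0,0]'
```

```text
clock: 15.02
eef_pos: [0.5606, 0.1605, 0.0815]
orientation: [0.009, -3.142, 0.0]
contact_force: [0.2, -1.3, 0.6]
gripper_width: 0.0385
grasp_force: 62.9
clock: 15.18
eef_pos: [0.5607, 0.1616, 0.0815]
orientation: [-0.01, 3.141, -0.0]
contact_force: [-0.9, -1.7, 0.1]
gripper_width: 0.0384
grasp_force: 62.9
clock: 15.35
eef_pos: [0.5607, 0.1618, 0.0815]
orientation: [0.01, -3.141, 0.002]
contact_force: [0.8, -8.8, 1.3]
gripper_width: 0.0382
grasp_force: 63.0
```

```bash
python3 -m creep '[0,0,0,0,0,0,0,0,0,0,0,0,0,0,0,0,0,0,0,0,0,0,0,0,0,0,0,0,0,0,0,0,0,0,0,0,0,0,0,0,0,0,0,0,0,0,0,0]'
python3 -m creep '[0,0,0,0,0,0,0,0,0,0,0,0,0,0,0,0,0,0,0,0,0,0,0,0,0,0,0,0,0,0,0,0,0,0,0,0,0,0,0,0,0,0,0,0,0,0,0,0]'
python3 -m creep '[0,-0.6,0,0,0,0,0,-0.9,0,0,0,0,0,-1.3,0,0,0,0,0,-1.5,0,0,0,0,0,-1.5,0,0,0,0,0,-1.5,0,0,0,0,0,-1.5,0,0,0,0,0,-1,0,0,0,0]'
python3 -m creep '[0,0,-2.5,0,0,0,0,0,-2.5,0,0,0,0,0,-2.5,0,0,0,0,-1,-2.5,0,0,0,1.2,-3.5,0,0,0,0,1.2,-3.5,0,0,0,0,1.2,-3.5,0,0,0,0,1.2,-3.5,0,0,0,0]'
python3 -m creep '[0,-2.5,0,0,0,0.1,0,0,0,0,0,0.12,0,0,0,0,0,0.12,0,0,0,0,0,0.12,0,0,0,0,0,0.12,0,0,0,0,0,0.12,0,0,0,0,0,0.12,0,0,0,0,0,0.12]'
python3 -m creep '[0,0,0,0,0,0.12,0,0,0,0,0,0.12,0,0,0,0,0,0.12,0,0,0,0,0,0.1,0,0,0,0,0,0,0,0,0,0,0,0]'
python3 - <<'E'
from h import *
to(512.3,-115.2,46,100.2)
E
```

```text
clock: 16.02
eef_pos: [0.5607, 0.1618, 0.0815]
orientation: [0.01, -3.141, 0.002]
contact_force: [0.7, -8.1, 0.4]
gripper_width: 0.0388
grasp_force: 63.0
clock: 16.68
eef_pos: [0.5606, 0.1618, 0.0815]
orientation: [0.01, -3.141, 0.002]
contact_force: [-0.1, -7.8, 0.2]
gripper_width: 0.0384
grasp_force: 63.0
clock: 17.35
eef_pos: [0.5611, 0.0627, 0.0815]
orientation: [0.008, -3.141, -0.0]
contact_force: [0.1, 1.4, -0.2]
gripper_width: 0.0383
grasp_force: 62.8
clock: 18.02
eef_pos: [0.5128, -0.0875, 0.1813]
orientation: [0.01, -3.141, 0.0]
contact_force: [0.5, -0.0, -3.7]
gripper_width: 0.0386
grasp_force: 62.5
clock: 18.68
eef_pos: [0.5137, -0.1112, 0.181]
orientation: [-1.422, -2.8, 0.0]
contact_force: [0.6, -0.3, -2.8]
gripper_width: 0.0384
grasp_force: 62.6
clock: 19.18
eef_pos: [0.5139, -0.111, 0.1812]
orientation: [-2.012, -2.412, 0.001]
contact_force: [0.7, 0.1, -4.0]
gripper_width: 0.0385
grasp_force: 62.6
shift [-0.39 -0.22 13.52] turn [-0.0007 -0.0003  0.002 ] | tcp [ 513.9 -111.   181.2] t 19.18 F [ 0.7  0.1 -4. ] w 38.5
```

```bash
python3 -m creep '[-0.3,-0.2,3,0,0,0,0,0,3.5,0,0,0,0,0,3.5,0,0,0,0,0,2,0,0,0,0,0,1.2,0,0,0,0,0,0.2,0,0,0,0,0,0,0,0,0]'
python3 -m creep '[0,0,0.1,0,0,0,0,0,0,0,0,0]'
python3 -m creep '[0,0,0.1,0,0,0,0,0,0,0,0,0]'
```

```text
clock: 19.77
eef_pos: [0.513, -0.1141, 0.0476]
orientation: [-2.014, -2.41, 0.0]
contact_force: [-0.0, -0.1, -2.8]
gripper_width: 0.0382
grasp_force: 62.4
clock: 19.93
eef_pos: [0.5137, -0.1143, 0.0478]
orientation: [2.014, 2.408, 0.001]
contact_force: [0.3, -0.4, -2.9]
gripper_width: 0.0387
grasp_force: 62.4
clock: 20.1
eef_pos: [0.5132, -0.1141, 0.0462]
orientation: [2.015, 2.408, 0.001]
contact_force: [0.4, -0.0, -4.3]
gripper_width: 0.0387
grasp_force: 62.4
```

```bash
python3 -m creep '[0,0,0.15,0,0,0,0,0,0,0,0,0,0,0,0,0,0,0]'
python3 -m creep '[0,0,0.1,0,0,0,0,0,0,0,0,0]'
python3 -m creep '[0,0,0.05,0,0,0,0,0,0,0,0,0]'
```

```text
clock: 20.35
eef_pos: [0.5129, -0.114, 0.044]
orientation: [-2.016, -2.409, -0.0]
contact_force: [1.4, -0.4, -4.1]
gripper_width: 0.0385
grasp_force: 62.4
clock: 20.52
eef_pos: [0.513, -0.114, 0.0434]
orientation: [2.016, 2.409, 0.0]
contact_force: [-3.5, 0.9, 4.4]
gripper_width: 0.0384
grasp_force: 63.3
clock: 20.68
eef_pos: [0.513, -0.114, 0.0434]
orientation: [2.016, 2.409, 0.0]
contact_force: [-5.6, 1.7, 12.1]
gripper_width: 0.0387
grasp_force: 64.3
```

```bash
python3 -m creep '[0,0,-0.12,0,0,0,0,0,0,0,0,0]'
python3 -m creep '[0,0,0,0,0,0,0,0,0,0,0,0,0,0,0,0,0,0,0,0,0,0,0,0,0,0,0,0,0,0,0,0,0,0,0,0]' 1
python3 -m creep '[0,0,-1,0,0,0,0,0,-2,0,0,0,0,0,-3,0,0,0,0,0,-3.5,0,0,0,0,0,-3.5,0,0,0,0,0,-3.5,0,0,0,0,0,-3,0,0,0]'
python3 -m creep '[-3.5,-1,0,0,0,0,-3.5,-1,0,0,0,0,-3.5,-1,0,0,0,0,-3.5,-1,0,0,0,0,-3.3,-1.2,0,0,0,0,0,0,0,0,0,0,0,0,0,0,0,0]'
python3 - <<'E'
from h import *
im,s=shot('wrist','w10.png'); to(490,-300,240,95,s)
shot('top','top1.png')
E
```

```text
clock: 20.85
eef_pos: [0.513, -0.114, 0.0439]
orientation: [2.016, 2.409, 0.0]
contact_force: [-0.2, 0.1, -3.7]
gripper_width: 0.0388
grasp_force: 62.6
clock: 21.35
eef_pos: [0.5129, -0.114, 0.0437]
orientation: [2.016, 2.409, 0.0]
contact_force: [0.1, -0.1, 0.0]
gripper_width: 0.0854
grasp_force: 0.0
clock: 21.93
eef_pos: [0.5128, -0.1139, 0.242]
orientation: [2.015, 2.408, 0.001]
contact_force: [0.3, 0.3, -1.3]
gripper_width: 0.0853
grasp_force: 0.0
clock: 22.52
eef_pos: [0.4915, -0.2947, 0.2391]
orientation: [2.019, 2.406, 0.0]
contact_force: [0.0, -0.3, -0.3]
gripper_width: 0.0854
grasp_force: 0.0
shift [-0.5  -0.24 -0.09] turn [0.0001 0.     0.0871] | tcp [ 491.5 -294.7  239.1] t 22.52 F [ 0.  -0.3 -0.3] w 85.4
```

View pics/w10.png

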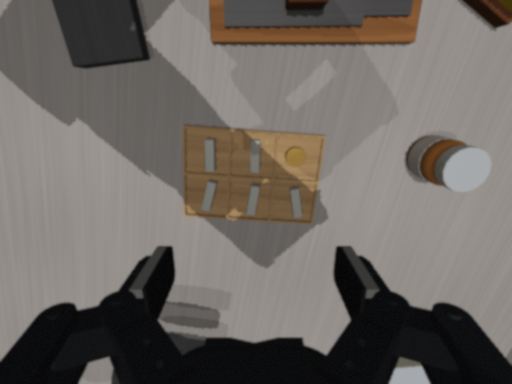

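The wrist view shows the tray at (185-323, 125-220). Bars are at (210,155), (255,156), (209,195), (252,200) and (296,202), and the disc is at (295,156). From here I'll work by masks.

```bash
cat >> h.py <<'E'
def bars(im,s,box,z=.017):
    return blob('wrist',im,s,box,lambda H,S,V:(S<70)&(V>70),z,40)
E
python3 - <<'E'
from h import *
im=cv2.imread('pics/w10.png')[:,:,::-1].copy(); s=observe()
h=cv2.cvtColor(im,cv2.COLOR_RGB2HSV); print(h[155,210],h[195,209],h[200,252],h[170,232],h[190,270])
b=bars(im,s,(189,130,317,216))
im=cv2.imread('pics/top1.png')[:,:,::-1].copy(); print('gauge');blob('top',im,s,(270,140,318,240),lambda H,S,V:(S<90)&(V<110),.018,200)
print('board');blob('top',im,s,(260,130,325,250),lambda H,S,V:(S>110)&(H<22),.012,500)
to(b[0][0],b[0][1],100,b[0][4],s)
E
```

```text
[ 25  13 119] [ 26  15 117] [ 30  13 116] [ 16 117 111] [ 16 119 103]
[ 555.6 -333.1   41.7   13.1  109.1]
[ 498.8 -340.8   44.6   12.9   90.4]
[ 440.4 -345.4   44.5   13.    84.5]
[ 491.5 -282.7   41.    12.4   99.9]
[ 434.3 -291.7   43.7   12.5   97.5]
[ 524.3 -246.1   72.5    4.8   10.1]
gauge
[ 527.1 -110.4  198.8   39.9   10.4]
board
[ 525.5 -110.9  228.8   69.4   10.1]
shift [-5.09  5.54 13.91] turn [ 1.000e-04 -2.000e-04 -1.569e-01] | tcp [ 492.1 -292.8  239.1] t 22.62 F [0.5 0.6 0.2] w 85.2
```

The gauge is back on its board, central and lengthwise: 527,-110 at 10.4° against the board's 525,-111 at 10.1°. Next I'll hover over the first bar.

```bash
python3 -m creep '[-2.6,2.7,2.5,0,0,0,-2.6,2.8,2.5,0,0,0,0,0,3,0,0,0,0,0,3,0,0,-0.08,0,0,0,0,0,-0.077,0,0,0,0,0,0,0,0,0,0,0,0,0,0,0,0,0,0]' -0.3 40
python3 - <<'E'
from h import *
im,s=shot('wrist','w11.png'); px=proj('wrist',[[.5556,-.335,.017]],s)[0].astype(int); print(px)
b=bars(im,s,(max(px[0]-60,0),max(px[1]-60,0),px[0]+60,px[1]+60)); to(555.6,-335,28,109,s)
E
```

```text
clock: 23.28
eef_pos: [0.5511, -0.3312, 0.1342]
orientation: [1.822, 2.557, 0.0]
contact_force: [0.2, 1.0, -1.2]
gripper_width: 0.0301
grasp_force: 0.0
[257 196]
[ 556.  -337.5   43.7   12.3  108.8]
[ 503.9 -339.2   38.4    8.9  105.3]
[ 556.5 -338.7  118.7  117.7   19.1]
[ 494.9 -301.8   11.6    7.8   19.1]
shift [-0.49  0.29 10.62] turn [0.0013 0.0017 0.0009] | tcp [ 551.1 -331.2  134.2] t 23.28 F [ 0.2  1.  -1.2] w 30.1
```

View pics/w11.png

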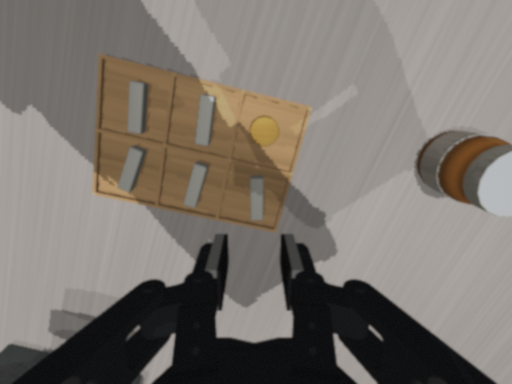

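The wrist shows the first bar at (257,198), 43.7 × 12.3 mm and almost between the fingers. I'll descend and grip.

```bash
python3 -m creep '[-0.7,0.27,2.5,0,0,0,0,0,3,0,0,0,0,0,3,0,0,0,0,0,1.5,0,0,0,0,0,0.6,0,0,0,0,0,0,0,0,0]'
python3 -m creep '[0,0,0,0,0,0,0,0,0,0,0,0,0,0,0,0,0,0,0,0,0,0,0,0,0,0,0,0,0,0]' -1 40
python3 -m creep '[0,0,-1,0,0,0,0,0,-2,0,0,0,0,0,-3,0,0,0,0,0,-3,0,0,0,0,0,-3,0,0,0,0,0,-2,0,0,0]'
python3 - <<'E'
from h import *
to(492,88,160,90.4)
E
```

```text
clock: 23.83
eef_pos: [0.5551, -0.3371, 0.0265]
orientation: [-1.821, -2.559, -0.0]
contact_force: [-0.0, -0.1, -0.4]
gripper_width: 0.03
grasp_force: 0.0
clock: 24.25
eef_pos: [0.5561, -0.3379, 0.0288]
orientation: [1.82, 2.557, 0.0]
contact_force: [-0.2, 0.7, 7.4]
gripper_width: 0.0105
grasp_force: 40.4
clock: 24.75
eef_pos: [0.5557, -0.3377, 0.171]
orientation: [1.819, 2.557, -0.0]
contact_force: [-0.0, -0.8, -0.9]
gripper_width: 0.0109
grasp_force: 39.4
shift [42.31  7.93  0.99] turn [0.0027 0.0027 0.327 ] | tcp [ 555.7 -337.7  171. ] t 24.75 F [-0.  -0.8 -0.9] w 10.9
```

```bash
python3 -m creep '[3.6,1.2,0,0,0,0,3.6,1.2,0,0,0,0,3.6,1.2,0,0,0,0,3.6,1.2,0,0,0,0,3.6,1.2,0,0,0,0,3.6,1.2,0,0,0,0,3.6,1.2,0,0,0,0,3.6,1.2,0,0,0,0]'
python3 -m creep '[3.6,1.2,0,0,0,0,3.6,1.2,0,0,0,0,3.6,1.2,0,0,0,0,3.6,1.2,0,0,0,0.1,0,0,0,0,0,0.11,0,0,0,0,0,0.115,0,0,0,0,0,0,0,0,0,0,0,0]'
python3 - <<'E'
from h import *
to(550,122,74,90.4)
E
```

```text
clock: 25.42
eef_pos: [0.5511, -0.032, 0.1679]
orientation: [1.821, 2.559, 0.001]
contact_force: [0.8, 0.5, -0.8]
gripper_width: 0.0101
grasp_force: 39.5
clock: 26.08
eef_pos: [0.5496, 0.118, 0.1675]
orientation: [2.207, 2.235, 0.001]
contact_force: [0.1, -0.0, -0.2]
gripper_width: 0.0105
grasp_force: 39.5
shift [0.4  0.04 9.35] turn [ 0.0008 -0.0001  0.0055] | tcp [549.6 118.  167.5] t 26.08 F [ 0.1 -0.  -0.2] w 10.5
```

```bash
python3 -m creep '[0.4,0,2.5,0,0,0.005,0,0,3,0,0,0,0,0,2.3,0,0,0,0,0,0.9,0,0,0,0,0,0.3,0,0,0,0,0,0,0,0,0]'
python3 -m creep '[0,0,0.2,0,0,0,0,0,0,0,0,0]'
python3 -m creep '[0,0,0.1,0,0,0,0,0,0,0,0,0]'
python3 -m creep '[0,0,0.1,0,0,0,0,0,0,0,0,0]'
```

```text
clock: 26.58
eef_pos: [0.5497, 0.1218, 0.0771]
orientation: [-2.216, -2.227, 0.0]
contact_force: [-0.8, -0.5, -1.3]
gripper_width: 0.0102
grasp_force: 39.5
clock: 26.75
eef_pos: [0.5502, 0.1221, 0.0759]
orientation: [2.216, 2.226, 0.002]
contact_force: [0.0, 0.8, -0.7]
gripper_width: 0.0104
grasp_force: 39.5
clock: 26.92
eef_pos: [0.5498, 0.1221, 0.0744]
orientation: [2.216, 2.226, 0.001]
contact_force: [-0.4, 0.7, -1.3]
gripper_width: 0.01
grasp_force: 39.5
clock: 27.08
eef_pos: [0.5498, 0.1221, 0.0737]
orientation: [2.216, 2.226, 0.001]
contact_force: [-3.4, -0.3, 8.3]
gripper_width: 0.0102
grasp_force: 40.4
```

```bash
python3 -m creep '[0,0,-0.07,0,0,0,0,0,0,0,0,0,0,0,0,0,0,0,0,0,0,0,0,0]' -0.3
python3 -m creep '[0,0,-1,0,0,0,0,0,-2.5,0,0,0,0,0,-3,0,0,0,0,0,-3,0,0,0,-3.8,-0.43,0,0,0,0,-3.8,-0.43,0,0,0,0,-3.8,-0.43,0,0,0,0,-3.8,-0.43,0,0,0,0]'
python3 -m creep '[-3.8,-0.43,0,0,0,0,-3.8,-0.43,0,0,0,0,-3.8,-0.43,0,0,0,0,-3.8,-0.43,0,0,0,0,-3.8,-0.43,0,0,0,0,-3.8,-0.43,0,0,0,0,-3.8,-0.43,1,0,0,0,-3.8,-0.43,2,0,0,0]'
python3 -m creep '[0,0,1,0,0,0,0,0,0,0,0,0,0,0,0,0,0,0]'
cat >> h.py <<'E'
def seek(x,y,yaw,f,z=28):
    im,s=shot('wrist',f); px=proj('wrist',[[x/1000,y/1000,.017]],s)[0].astype(int); print('px',px)
    for b in bars(im,s,(max(px[0]-70,0),max(px[1]-70,0),min(px[0]+70,512),px[1]+70)):
        if 34<b[2]<52 and 8<b[3]<17:
            print('  bar',np.round(b,1),end=' -> '); to(b[0],b[1],z,b[4],s)
E
python3 - <<'E'
from h import *
seek(498,-344,90,'w12.png')
E
```

```text
clock: 27.42
eef_pos: [0.5495, 0.1221, 0.0734]
orientation: [-2.217, -2.226, -0.0]
contact_force: [-0.0, -0.1, -0.3]
gripper_width: 0.0297
grasp_force: 0.0
clock: 28.08
eef_pos: [0.5325, -0.0314, 0.1694]
orientation: [2.216, 2.226, 0.001]
contact_force: [0.0, -0.4, 0.4]
gripper_width: 0.0299
grasp_force: 0.0
clock: 28.75
eef_pos: [0.5003, -0.3357, 0.1416]
orientation: [2.214, 2.222, 0.001]
contact_force: [0.3, 0.6, -0.3]
gripper_width: 0.0298
grasp_force: 0.0
clock: 29.0
eef_pos: [0.4997, -0.3323, 0.1293]
orientation: [-2.217, -2.225, -0.0]
contact_force: [0.4, 0.4, -0.4]
gripper_width: 0.03
grasp_force: 0.0
px [252 204]
[ 445.3 -396.3   45.1   31.4   85.6]
[ 5.196e+02 -3.923e+02  9.390e+01  4.980e+01  4.000e-01]
[ 440.3 -347.4   45.    13.4   83.6]
[ 498.1 -343.3   44.3   11.9   90.6]
[ 491.9 -292.6   27.5   12.7   98.3]
[ 441.2 -297.8   35.     7.8   85.5]
  bar [ 440.3 -347.4   45.    13.4   83.6] -> shift [-1.5  -5.94 10.13] turn [-0.0008 -0.0008  0.1155] | tcp [ 499.7 -332.3  129.3] t 29.0 F [ 0.4  0.4 -0.4] w 30.0
  bar [ 498.1 -343.3   44.3   11.9   90.6] -> shift [-1.1  -0.15 10.13] turn [-0.0008 -0.0009 -0.0066] | tcp [ 499.7 -332.3  129.3] t 29.0 F [ 0.4  0.4 -0.4] w 30.0
```

```bash
python3 -m creep '[-1.1,-0.15,2,0,0,0,0,0,3,0,0,0,0,0,3,0,0,0,0,0,1.5,0,0,0,0,0,0.6,0,0,0,0,0,0,0,0,0]'
python3 -m creep '[0,0,0,0,0,0,0,0,0,0,0,0,0,0,0,0,0,0,0,0,0,0,0,0,0,0,0,0,0,0]' -1 40
python3 -m creep '[0,0,-1,0,0,0,0,0,-2,0,0,0,0,0,-3,0,0,0,0,0,-3,0,0,0,0,0,-3,0,0,0,1,0,-2,0,0,0,3.9,0,0,0,0,0,3.9,0,0,0,0,0]'
python3 -m creep '[3.9,0,0,0,0,0,3.9,0,0,0,0,0,3.9,0,0,0,0,0,3.9,0,0,0,0,0,3.9,0,0,0,0,0,3.9,0,0,0,0,0,3.9,0,0,0,0,0,3.9,0,0,0,0,0]'
python3 -m creep '[3,0,0,0,0,0,2,0,0,0,0,0,0,0,0,0,0,0,0,0,0,0,0,0]'
python3 - <<'E'
from h import *
to(500,122,76,90.4)
E
```

```text
clock: 29.55
eef_pos: [0.4987, -0.3428, 0.0281]
orientation: [-2.215, -2.227, 0.0]
contact_force: [0.5, 0.1, 0.5]
gripper_width: 0.0299
grasp_force: 0.0
clock: 29.97
eef_pos: [0.4994, -0.3441, 0.03]
orientation: [2.215, 2.224, 0.001]
contact_force: [0.9, 3.6, 7.4]
gripper_width: 0.01
grasp_force: 40.1
clock: 30.63
eef_pos: [0.4983, -0.2561, 0.1707]
orientation: [2.217, 2.22, 0.001]
contact_force: [1.1, 0.8, -1.9]
gripper_width: 0.01
grasp_force: 39.1
clock: 31.3
eef_pos: [0.4966, 0.0579, 0.1694]
orientation: [2.216, 2.225, 0.002]
contact_force: [0.7, 0.1, -1.0]
gripper_width: 0.0102
grasp_force: 39.1
clock: 31.63
eef_pos: [0.4966, 0.1068, 0.169]
orientation: [2.214, 2.228, 0.001]
contact_force: [0.2, -1.3, -0.6]
gripper_width: 0.0102
grasp_force: 39.1
shift [1.52 0.34 9.3 ] turn [ 0.0011  0.     -0.001 ] | tcp [496.6 106.8 169. ] t 31.63 F [ 0.2 -1.3 -0.6] w 10.2
```

```bash
python3 -m creep '[1.5,0.35,2.5,0,0,0,0,0,3,0,0,0,0,0,2.3,0,0,0,0,0,0.9,0,0,0,0,0,0.4,0,0,0,0,0,0,0,0,0,0,0,0,0,0,0]'
python3 -m creep '[0,0,0.2,0,0,0,0,0,0,0,0,0]'
python3 -m creep '[0,0,0.1,0,0,0,0,0,0,0,0,0]'
```

```text
clock: 32.22
eef_pos: [0.5008, 0.1208, 0.0783]
orientation: [2.217, 2.224, 0.002]
contact_force: [0.2, -0.5, -0.3]
gripper_width: 0.0101
grasp_force: 39.1
clock: 32.38
eef_pos: [0.5006, 0.1211, 0.076]
orientation: [2.217, 2.225, 0.002]
contact_force: [-0.5, 0.5, -0.6]
gripper_width: 0.0104
grasp_force: 39.1
clock: 32.55
eef_pos: [0.5005, 0.1212, 0.075]
orientation: [2.216, 2.225, 0.002]
contact_force: [-0.1, -0.7, 5.6]
gripper_width: 0.0099
grasp_force: 39.9
```

```bash
python3 -m creep '[0,0,-0.05,0,0,0,0,0,0,0,0,0,0,0,0,0,0,0,0,0,0,0,0,0]' -0.3
python3 -m creep '[0,0,-1,0,0,0,0,0,-2.5,0,0,0,0,0,-3,0,0,0,0,0,-3,0,0,0,-3.8,-0.5,0,0,0,0,-3.8,-0.5,0,0,0,0,-3.8,-0.5,0,0,0,0,-3.8,-0.5,0,0,0,0]'
python3 -m creep '[-3.8,-0.5,0,0,0,0,-3.8,-0.5,0,0,0,0,-3.8,-0.5,0,0,0,0,-3.8,-0.5,0,0,0,0,-3.8,-0.5,0,0,0,0,-3.8,-0.5,0,0,0,0,-3.8,-0.5,1,0,0,0,-3.8,-0.5,2,0,0,0]'
python3 -m creep '[0,0,1,0,0,0.115,0,0,0,0,0,0,0,0,0,0,0,0]'
python3 - <<'E'
from h import *
seek(440.3,-347,84,'w13.png')
E
```

```text
clock: 32.88
eef_pos: [0.5001, 0.1212, 0.0747]
orientation: [2.217, 2.226, 0.0]
contact_force: [-0.3, -0.5, -0.4]
gripper_width: 0.0294
grasp_force: 0.0
clock: 33.55
eef_pos: [0.4802, -0.0323, 0.1706]
orientation: [2.216, 2.226, 0.001]
contact_force: [0.8, 0.3, -1.2]
gripper_width: 0.0304
grasp_force: 0.0
clock: 34.22
eef_pos: [0.4424, -0.3366, 0.1426]
orientation: [2.214, 2.222, 0.0]
contact_force: [1.8, 0.1, 0.4]
gripper_width: 0.0295
grasp_force: 0.0
clock: 34.47
eef_pos: [0.4418, -0.3334, 0.1306]
orientation: [-2.338, -2.096, -0.0]
contact_force: [-0.1, 1.2, 0.0]
gripper_width: 0.0298
grasp_force: 0.0
px [254 206]
[ 433.9 -398.2   55.5   46.1  173.9]
[ 483.4 -400.1   55.9   37.1   88.3]
[ 439.4 -347.2   43.9   12.2   84.2]
[ 492.  -296.3   20.1   12.9   98. ]
[ 434.5 -297.3   35.4   12.6   98. ]
[ 393.6 -348.2  140.2   38.1   79.2]
  bar [ 439.4 -347.2   43.9   12.2   84.2] -> shift [-1.4  -0.07 10.26] turn [-0.0009 -0.0008 -0.0077] | tcp [ 441.8 -333.4  130.6] t 34.47 F [-0.1  1.2  0. ] w 29.8
  bar [ 434.5 -297.3   35.4   12.6   98. ] -> shift [ 3.49 -1.11 10.26] turn [-0.0008 -0.0009 -0.2489] | tcp [ 441.8 -333.4  130.6] t 34.47 F [-0.1  1.2  0. ] w 29.8
```

```bash
python3 -m creep '[-1.4,-0.07,2,0,0,-0.008,0,0,3,0,0,0,0,0,3,0,0,0,0,0,1.5,0,0,0,0,0,0.7,0,0,0,0,0,0,0,0,0]'
python3 -m creep '[0,0,0,0,0,0,0,0,0,0,0,0,0,0,0,0,0,0,0,0,0,0,0,0,0,0,0,0,0,0]' -1 40
python3 -m creep '[0,0,-1,0,0,0,0,0,-2,0,0,0,0,0,-3,0,0,0,0,0,-3,0,0,0,0,0,-3,0,0,-0.1,0,0,-2,0,0,-0.007,3.6,0.3,0,0,0,0,3.6,0.3,0,0,0,0]'
python3 -m creep '[3.6,0.3,0,0,0,0,3.6,0.3,0,0,0,0,3.6,0.3,0,0,0,0,3.6,0.3,0,0,0,0,3.6,0.3,0,0,0,0,3.6,0.3,0,0,0,0,3.6,0.3,0,0,0,0,3.6,0.3,0,0,0,0]'
python3 -m creep '[3.6,0.3,0,0,0,0,3,0.3,0,0,0,0,0,0,0,0,0,0,0,0,0,0,0,0]'
python3 - <<'E'
from h import *
to(475.5,84,77,90.4)
E
```

```text
clock: 35.02
eef_pos: [0.4401, -0.3466, 0.0282]
orientation: [-2.329, -2.107, 0.0]
contact_force: [0.7, 0.2, -0.6]
gripper_width: 0.0295
grasp_force: 0.0
clock: 35.43
eef_pos: [0.4407, -0.3479, 0.0301]
orientation: [2.331, 2.103, 0.001]
contact_force: [1.1, 3.8, 7.6]
gripper_width: 0.0099
grasp_force: 40.1
clock: 36.1
eef_pos: [0.4458, -0.276, 0.1708]
orientation: [2.216, 2.22, 0.001]
contact_force: [0.7, 1.0, -1.8]
gripper_width: 0.0102
grasp_force: 39.1
clock: 36.77
eef_pos: [0.4683, 0.0143, 0.1695]
orientation: [2.216, 2.225, 0.001]
contact_force: [0.6, 0.0, -0.7]
gripper_width: 0.0104
grasp_force: 39.1
clock: 37.1
eef_pos: [0.4741, 0.0797, 0.1692]
orientation: [2.213, 2.229, 0.001]
contact_force: [-1.3, -0.0, -0.2]
gripper_width: 0.01
grasp_force: 39.1
shift [0.43 0.14 9.22] turn [ 0.001   0.0001 -0.    ] | tcp [474.1  79.7 169.2] t 37.1 F [-1.3 -0.  -0.2] w 10.0
```

```bash
python3 -m creep '[0.43,0.1,2.5,0,0,0,0,0,3,0,0,0,0,0,2.3,0,0,0,0,0,0.9,0,0,0,0,0,0.4,0,0,0,0,0,0,0,0,0,0,0,0,0,0,0]'
python3 -m creep '[0,0,0.2,0,0,0,0,0,0,0,0,0]'
python3 -m creep '[0,0,0.1,0,0,0,0,0,0,0,0,0]'
```

```text
clock: 37.68
eef_pos: [0.4758, 0.0826, 0.0785]
orientation: [2.217, 2.225, 0.002]
contact_force: [0.6, -0.4, -0.8]
gripper_width: 0.0102
grasp_force: 39.1
clock: 37.85
eef_pos: [0.4756, 0.0829, 0.0762]
orientation: [2.216, 2.225, 0.002]
contact_force: [-0.3, 0.8, -0.9]
gripper_width: 0.0101
grasp_force: 39.1
clock: 38.02
eef_pos: [0.4755, 0.0829, 0.0751]
orientation: [2.216, 2.225, 0.001]
contact_force: [-0.2, -0.2, 6.0]
gripper_width: 0.0102
grasp_force: 39.8
```

```bash
python3 -m creep '[0,0,-0.05,0,0,0,0,0,0,0,0,0,0,0,0,0,0,0,0,0,0,0,0,0]' -0.3
python3 -m creep '[0,0,-1,0,0,0,0,0,-2.5,0,0,0,0,0,-3,0,0,0,0,0,-3,0,0,0,-3.6,0.16,0,0,0,0,-3.6,0.16,0,0,0,0,-3.6,0.16,0,0,0,0,-3.6,0.16,0,0,0,0]'
python3 -m creep '[-3.6,0.16,0,0,0,0,-3.6,0.16,0,0,0,0,-3.6,0.16,0,0,0,0,-3.6,0.16,0,0,0,0,-3.6,0.16,1,0,0,0,-3.6,0.16,2,0,0,-0.08,0,0,1,0,0,-0.075,0,0,0,0,0,0]'
python3 -m creep '[0,0,0,0,0,0,0,0,0,0,0,0]'
python3 - <<'E'
from h import *
seek(491,-285,99,'w14.png')
E
```

```text
clock: 38.35
eef_pos: [0.4751, 0.083, 0.0749]
orientation: [2.217, 2.226, 0.0]
contact_force: [-0.5, 0.1, 0.5]
gripper_width: 0.0301
grasp_force: 0.0
clock: 39.02
eef_pos: [0.482, -0.0625, 0.1709]
orientation: [2.216, 2.226, 0.001]
contact_force: [1.6, 0.3, 0.8]
gripper_width: 0.0299
grasp_force: 0.0
clock: 39.68
eef_pos: [0.4913, -0.278, 0.1283]
orientation: [-2.035, -2.389, 0.001]
contact_force: [-0.5, 0.7, 0.4]
gripper_width: 0.0297
grasp_force: 0.0
clock: 39.85
eef_pos: [0.4929, -0.2764, 0.1309]
orientation: [2.039, 2.389, 0.0]
contact_force: [-0.5, 0.1, 0.5]
gripper_width: 0.03
grasp_force: 0.0
px [250 200]
[ 490.3 -284.1   43.1   11.3   99. ]
[ 434.5 -293.4   44.2   13.8   97.9]
[ 483.1 -237.8  121.8   32.1    9. ]
  bar [ 490.3 -284.1   43.1   11.3   99. ] -> shift [-0.72 -0.38 10.29] turn [ 0.0006  0.0004 -0.0004] | tcp [ 492.9 -276.4  130.9] t 39.85 F [-0.5  0.1  0.5] w 30.0
  bar [ 434.5 -293.4   44.2   13.8   97.9] -> shift [-0.76 -6.04 10.29] turn [0.0006 0.0004 0.0201] | tcp [ 492.9 -276.4  130.9] t 39.85 F [-0.5  0.1  0.5] w 30.0
```

```bash
python3 -m creep '[-0.72,-0.35,2,0,0,0,0,0,3,0,0,0,0,0,3,0,0,0,0,0,1.6,0,0,0,0,0,0.7,0,0,0,0,0,0,0,0,0]'
python3 -m creep '[0,0,0,0,0,0,0,0,0,0,0,0,0,0,0,0,0,0,0,0,0,0,0,0,0,0,0,0,0,0]' -1 40
python3 -m creep '[0,0,-1,0,0,0,0,0,-2,0,0,0,0,0,-3,0,0,0,0,0,-3,0,0,0,0,0,-3,0,0,0.1,0,0,-2,0,0,0.05,3.6,0.35,0,0,0,0,3.6,0.35,0,0,0,0]'
python3 -m creep '[3.6,0.35,0,0,0,0,3.6,0.35,0,0,0,0,3.6,0.35,0,0,0,0,3.6,0.35,0,0,0,0,3.6,0.35,0,0,0,0,3.6,0.35,0,0,0,0,3.6,0.35,0,0,0,0,3.6,0.35,0,0,0,0]'
python3 -m creep '[0,0,0,0,0,0,0,0,0,0,0,0,0,0,0,0,0,0]'
python3 - <<'E'
from h import *
to(525.5,84,77,90.4)
E
```

```text
clock: 40.4
eef_pos: [0.4902, -0.2839, 0.0264]
orientation: [-2.037, -2.39, 0.0]
contact_force: [0.3, 0.5, -0.3]
gripper_width: 0.0297
grasp_force: 0.0
clock: 40.82
eef_pos: [0.4911, -0.285, 0.0285]
orientation: [2.037, 2.389, 0.001]
contact_force: [-0.5, 3.1, 7.8]
gripper_width: 0.0103
grasp_force: 40.4
clock: 41.48
eef_pos: [0.497, -0.2131, 0.1694]
orientation: [2.212, 2.225, 0.002]
contact_force: [1.2, 0.2, -1.0]
gripper_width: 0.0104
grasp_force: 39.4
clock: 42.15
eef_pos: [0.5219, 0.0774, 0.1681]
orientation: [2.211, 2.231, 0.001]
contact_force: [0.4, -0.8, -1.0]
gripper_width: 0.0106
grasp_force: 39.4
clock: 42.4
eef_pos: [0.5219, 0.0754, 0.1675]
orientation: [2.211, 2.232, 0.0]
contact_force: [-0.4, -0.0, -0.8]
gripper_width: 0.0104
grasp_force: 39.4
shift [0.86 0.36 9.05] turn [0.0005 0.0002 0.0025] | tcp [521.9  75.4 167.5] t 42.4 F [-0.4 -0.  -0.8] w 10.4
```

```bash
python3 -m creep '[0.85,0.35,2.5,0,0,0,0,0,3,0,0,0,0,0,2.2,0,0,0,0,0,0.9,0,0,0,0,0,0.5,0,0,0,0,0,0,0,0,0,0,0,0,0,0,0]'
python3 -m creep '[0,0,0.2,0,0,0,0,0,0,0,0,0]'
python3 -m creep '[0,0,0.1,0,0,0,0,0,0,0,0,0]'
```

```text
clock: 42.98
eef_pos: [0.526, 0.0837, 0.0769]
orientation: [2.212, 2.23, 0.002]
contact_force: [-0.4, 0.2, 0.0]
gripper_width: 0.0102
grasp_force: 39.4
clock: 43.15
eef_pos: [0.5259, 0.0841, 0.0747]
orientation: [2.211, 2.231, 0.002]
contact_force: [0.5, -0.0, -0.9]
gripper_width: 0.0104
grasp_force: 39.4
clock: 43.32
eef_pos: [0.5258, 0.0842, 0.0736]
orientation: [2.211, 2.231, 0.001]
contact_force: [-0.2, -0.0, 3.5]
gripper_width: 0.0108
grasp_force: 39.9
```

```bash
python3 -m creep '[0,0,-0.03,0,0,0,0,0,0,0,0,0,0,0,0,0,0,0,0,0,0,0,0,0]' -0.3
python3 -m creep '[0,0,-1,0,0,0,0,0,-2.5,0,0,0,0,0,-3,0,0,0,0,0,-3,0,0,0,-3.7,-0.9,0,0,0,0,-3.7,-0.9,0,0,0,0,-3.7,-0.9,0,0,0,0,-3.7,-0.9,0,0,0,0]'
python3 -m creep '[-3.7,-0.9,0,0,0,0,-3.7,-0.9,0,0,0,0,-3.7,-0.9,0,0,0,0,-3.7,-0.9,0,0,0,0,-3.7,-0.9,1,0,0,0,-3.7,-0.9,2,0,0,-0.07,0,0,1,0,0,-0.06,0,0,0,0,0,0]'
python3 -m creep '[0,0,0,0,0,0,0,0,0,0,0,0]'
python3 - <<'E'
from h import *
seek(434,-294,98,'w15.png')
E
```

```text
clock: 43.65
eef_pos: [0.5254, 0.0842, 0.0732]
orientation: [2.211, 2.231, 0.0]
contact_force: [0.1, 0.7, -0.1]
gripper_width: 0.0298
grasp_force: 0.0
clock: 44.32
eef_pos: [0.4902, -0.0655, 0.1691]
orientation: [2.21, 2.232, 0.001]
contact_force: [1.9, -0.4, -0.5]
gripper_width: 0.0298
grasp_force: 0.0
clock: 44.98
eef_pos: [0.4376, -0.2864, 0.1275]
orientation: [-2.06, -2.368, 0.0]
contact_force: [0.1, 0.3, 0.2]
gripper_width: 0.03
grasp_force: 0.0
clock: 45.15
eef_pos: [0.4395, -0.2849, 0.1298]
orientation: [2.063, 2.369, 0.0]
contact_force: [-0.4, 0.0, -0.1]
gripper_width: 0.0298
grasp_force: 0.0
px [246 201]
[ 433.6 -293.1   44.    12.2   97.9]
[ 430.4 -300.   147.6  120.8   92.9]
  bar [ 433.6 -293.1   44.    12.2   97.9] -> shift [-0.72 -0.71 10.18] turn [0.0006 0.0005 0.0003] | tcp [ 439.5 -284.9  129.8] t 45.15 F [-0.4  0.  -0.1] w 29.8
```

```bash
python3 -m creep '[-0.72,-0.68,2,0,0,0,0,0,3,0,0,0,0,0,3,0,0,0,0,0,1.5,0,0,0,0,0,0.7,0,0,0,0,0,0,0,0,0]'
python3 -m creep '[0,0,0,0,0,0,0,0,0,0,0,0,0,0,0,0,0,0,0,0,0,0,0,0,0,0,0,0,0,0]' -1 40
python3 -m creep '[0,0,-1,0,0,0,0,0,-2,0,0,0,0,0,-3,0,0,0,0,0,-3,0,0,0,0,0,-3,0,0,0.1,0,0,-2,0,0,0.032,3.4,1.27,0,0,0,0,3.4,1.27,0,0,0,0]'
python3 -m creep '[3.4,1.27,0,0,0,0,3.4,1.27,0,0,0,0,3.4,1.27,0,0,0,0,3.4,1.27,0,0,0,0,3.4,1.27,0,0,0,0,3.4,1.27,0,0,0,0,3.4,1.27,0,0,0,0,3.4,1.27,0,0,0,0]'
python3 -m creep '[3.4,1.27,0,0,0,0,0,0,0,0,0,0,0,0,0,0,0,0]'
python3 - <<'E'
from h import *
to(575,84,77,90.4)
E
```

```text
clock: 45.7
eef_pos: [0.4334, -0.2927, 0.0264]
orientation: [-2.06, -2.37, 0.0]
contact_force: [-0.4, -0.0, -0.1]
gripper_width: 0.0301
grasp_force: 0.0
clock: 46.12
eef_pos: [0.4341, -0.2939, 0.0283]
orientation: [2.06, 2.368, 0.001]
contact_force: [0.6, 2.5, 7.8]
gripper_width: 0.0104
grasp_force: 40.3
clock: 46.78
eef_pos: [0.4586, -0.2259, 0.1693]
orientation: [2.215, 2.222, 0.001]
contact_force: [0.2, 0.6, -1.1]
gripper_width: 0.0101
grasp_force: 39.3
clock: 47.45
eef_pos: [0.5582, 0.0491, 0.168]
orientation: [2.213, 2.229, 0.001]
contact_force: [1.0, -1.0, -1.3]
gripper_width: 0.0103
grasp_force: 39.3
clock: 47.7
eef_pos: [0.5704, 0.0828, 0.1676]
orientation: [2.21, 2.232, 0.001]
contact_force: [0.4, -0.1, -0.5]
gripper_width: 0.0104
grasp_force: 39.4
shift [0.11 0.45 9.06] turn [0.0007 0.0001 0.0027] | tcp [570.4  82.8 167.6] t 47.7 F [ 0.4 -0.1 -0.5] w 10.4
```

```bash
python3 -m creep '[0.11,0.42,2.5,0,0,0,0,0,3,0,0,0,0,0,2.2,0,0,0,0,0,0.9,0,0,0,0,0,0.5,0,0,0,0,0,0,0,0,0,0,0,0,0,0,0]'
python3 -m creep '[0,0,0.2,0,0,0,0,0,0,0,0,0]'
python3 -m creep '[0,0,0.1,0,0,0,0,0,0,0,0,0]'
```

```text
clock: 48.28
eef_pos: [0.5751, 0.0822, 0.0771]
orientation: [2.213, 2.228, 0.002]
contact_force: [-0.3, 0.3, -0.6]
gripper_width: 0.0104
grasp_force: 39.4
clock: 48.45
eef_pos: [0.575, 0.0825, 0.0747]
orientation: [2.213, 2.228, 0.002]
contact_force: [-0.8, 0.2, -1.4]
gripper_width: 0.0104
grasp_force: 39.4
clock: 48.62
eef_pos: [0.5748, 0.0826, 0.0733]
orientation: [2.213, 2.229, 0.001]
contact_force: [-0.2, 0.1, 1.8]
gripper_width: 0.0103
grasp_force: 39.7
```

```bash
python3 -m creep '[0,0,-0.02,0,0,0,0,0,0,0,0,0,0,0,0,0,0,0,0,0,0,0,0,0]' -0.3
python3 -m creep '[0,0,-1,0,0,0,0,0,-2.5,0,0,0,0,0,-3,0,0,0,0,0,-3,0,0,0,-1,-1,-3,0,0,0,-2,-1.5,-3,0,0,0,-3,-2,0,0,0,0,0,0,0,0,0,0]'
python3 -m creep '[0,0,0,0,0,0,0,0,0,0,0,0]'
python3 - <<'E'
from h import *
im,s=shot('wrist','w16.png'); to(525,20,250,90.4,s)
px=proj('wrist',[[.437,.057,.062],[.615,.227,.062]],s).astype(int); print(px)
print('bars');blob('wrist',im,s,(0,0,512,240),lambda H,S,V:(S<60)&(V>160),.062,150)
im,_=shot('top','top2.png')
print('tray');blob('top',im,s,(345,160,410,245),lambda H,S,V:(S<60)&(V>165),.017,20)
E
```

```text
clock: 48.95
eef_pos: [0.5745, 0.0826, 0.073]
orientation: [-2.214, -2.229, 0.0]
contact_force: [-0.8, -0.1, 1.1]
gripper_width: 0.0297
grasp_force: 0.0
clock: 49.62
eef_pos: [0.5282, 0.0193, 0.2304]
orientation: [2.213, 2.226, 0.001]
contact_force: [0.3, 0.3, -0.8]
gripper_width: 0.0299
grasp_force: 0.0
clock: 49.78
eef_pos: [0.5301, 0.0223, 0.2284]
orientation: [2.214, 2.228, 0.001]
contact_force: [-0.1, 0.8, 0.7]
gripper_width: 0.0302
grasp_force: 0.0
shift [-0.23 -0.51 -2.16] turn [ 0.0005 -0.0002 -0.0005] | tcp [530.1  22.3 228.4] t 49.78 F [-0.1  0.8  0.7] w 30.2
[[165 143]
 [356 -57]]
bars
[574.4  82.5  39.4  10.1  90.3]
[529.3  81.9  40.1  10.4  74.9]
[474.8  81.8  39.8  10.1  87.1]
[523.5 106.4  40.4  10.6  72.8]
[549.7 121.8  39.6   9.7  91.5]
[568.5  66.1 462.2 239.6   0. ]
[415.5 150.9  66.8  42.4  90.7]
tray
[ 491.  -310.9  205.4  159.4  177. ]
```

View pics/w16.png

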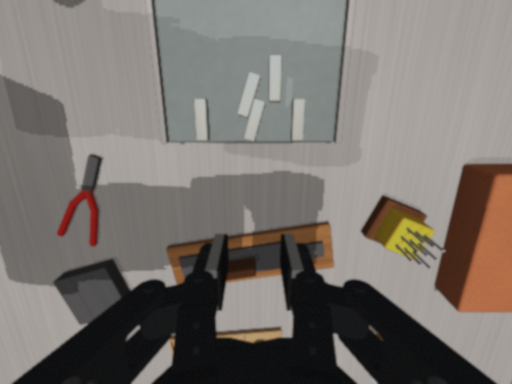

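The wrist view shows two bars at (249,95) and (255,119) lying askew and touching side by side. One was knocked, and the middle one was set against it. The other three, at (201,118), (275,78) and (298,118), look straight. I'll look closer numerically and mend it, taking the near one by its free tail first.

```bash
python3 -m creep '[2.3,-0.2,2,0,0,0.09,2.3,-0.2,2.5,0,0,0.09,0,0,2,0,0,0.09,0,0,0,0,0,0,0,0,0,0,0,0,0,0,0,0,0,0]' -0.4
cat >> h.py <<'E'
def plate(f):
    im,s=shot('wrist',f); to(525,84,77,90.4,s)
    return blob('wrist',im,s,(60,0,450,260),lambda H,S,V:(S<60)&(V>165),.062,200),s
E
python3 - <<'E'
from h import *
plate('w17.png')
E
```

```text
clock: 50.38
eef_pos: [0.5284, 0.0683, 0.1639]
orientation: [2.49, 1.914, 0.001]
contact_force: [1.3, -0.8, -0.3]
gripper_width: 0.0255
grasp_force: 0.0
shift [ 1.43 -0.74  8.69] turn [ 9.00e-04 -1.00e-04 -2.67e-01] | tcp [528.4  68.3 163.9] t 50.38 F [ 1.3 -0.8 -0.3] w 25.5
[417.   71.8  89.6  36.9   4.5]
[475.2  83.   36.3   8.8  89.3]
[530.7  87.7  26.3   8.5  75.3]
[574.4  90.7  22.2   9.1  90.5]
[523.4 106.2  38.9   9.7  72.1]
[549.4 121.6  39.6  10.1  90.4]
[652.8  78.7 209.1  96.6  76.3]
```

```bash
python3 -m creep '[-0.08,-0.27,2.5,0,0,0,0,0,3,0,0,0,0,0,2.2,0,0,0,0,0,0.8,0,0,0,0,0,0.3,0,0,0,0,0,0,0,0,0]' -0.5
python3 -m creep '[0,0,0,0,0,0,0,0,0,0,0,0,0,0,0,0,0,0,0,0,0,0,0,0,0,0,0,0,0,0]' -1 40
python3 -m creep '[0,0,-0.5,0,0,0,0,0,-1,0,0,0,0,0,-1.5,0,0,0,0,0,-2,0,0,0,0,0,0,0,0,-0.09,0,0,0,0,0,-0.09,0,0,0,0,0,-0.087,0,0,0,0,0,0]'
python3 - <<'E'
from h import *
to(484,116.5,78,90.4)
E
```

```text
clock: 50.93
eef_pos: [0.5255, 0.068, 0.0757]
orientation: [2.493, 1.911, 0.001]
contact_force: [0.5, -0.3, 0.4]
gripper_width: 0.0215
grasp_force: 0.0
clock: 51.35
eef_pos: [0.5259, 0.0682, 0.0765]
orientation: [2.492, 1.91, 0.003]
contact_force: [-0.7, -1.8, 8.0]
gripper_width: 0.0096
grasp_force: 39.8
clock: 52.02
eef_pos: [0.525, 0.0683, 0.126]
orientation: [2.212, 2.23, 0.001]
contact_force: [0.1, 0.2, 0.3]
gripper_width: 0.0098
grasp_force: 39.1
shift [ 4.85 -4.07  4.8 ] turn [ 0.0008 -0.0001  0.001 ] | tcp [525.   68.3 126. ] t 52.02 F [0.1 0.2 0.3] w 9.8
```

```bash
python3 -m creep '[2.4,-2,0,0,0,0,2.45,-2.07,0,0,0,0,0,0,2,0,0,0,0,0,2,0,0,0,0,0,0.6,0,0,0,0,0,0,0,0,0,0,0,0,0,0,0]'
python3 -m creep '[0,0,0.2,0,0,0,0,0,0,0,0,0]'
python3 -m creep '[0,0,0.1,0,0,0,0,0,0,0,0,0]'
python3 -m creep '[0,0,0.1,0,0,0,0,0,0,0,0,0]'
```

```text
clock: 52.6
eef_pos: [0.4843, 0.1164, 0.0796]
orientation: [2.219, 2.224, 0.0]
contact_force: [-0.3, 0.4, -1.3]
gripper_width: 0.0095
grasp_force: 39.1
clock: 52.77
eef_pos: [0.4845, 0.1164, 0.0776]
orientation: [2.217, 2.224, 0.001]
contact_force: [-0.2, 0.8, -0.8]
gripper_width: 0.0092
grasp_force: 39.1
clock: 52.93
eef_pos: [0.4845, 0.1165, 0.0765]
orientation: [2.217, 2.225, 0.001]
contact_force: [0.4, -0.8, 2.1]
gripper_width: 0.0098
grasp_force: 39.6
clock: 53.1
eef_pos: [0.4846, 0.1165, 0.0763]
orientation: [2.217, 2.225, 0.001]
contact_force: [-4.2, -2.6, 17.0]
gripper_width: 0.0094
grasp_force: 41.6
```

```bash
python3 -m creep '[0,0,-0.1,0,0,0,0,0,0,0,0,0,0,0,0,0,0,0,0,0,0,0,0,0]' -0.5
python3 -m creep '[0,0,-1,0,0,0,0,0,-2.5,0,0,0,0,0,-3,0,0,0,0,0,-2.5,0,0,0,-2.3,1.75,0,0,0,0,-2.3,1.75,0,0,0,0,0,0,0,0,0,0.1,0,0,0,0,0,0.11]'
python3 -m creep '[0,0,0,0,0,0.11,0,0,0,0,0,0,0,0,0,0,0,0]'
python3 - <<'E'
from h import *
plate('w18.png')
E
```

```text
clock: 53.43
eef_pos: [0.484, 0.1166, 0.0759]
orientation: [-2.217, -2.226, 0.0]
contact_force: [0.3, 0.8, 0.9]
gripper_width: 0.0213
grasp_force: 0.0
clock: 54.1
eef_pos: [0.5199, 0.0696, 0.1667]
orientation: [2.443, 1.974, 0.001]
contact_force: [0.0, -0.3, -0.6]
gripper_width: 0.0214
grasp_force: 0.0
clock: 54.35
eef_pos: [0.5192, 0.0707, 0.1665]
orientation: [2.54, 1.848, 0.0]
contact_force: [0.4, -0.4, 0.1]
gripper_width: 0.0218
grasp_force: 0.0
shift [1.44 0.14 8.95] turn [ 3.000e-04 -1.000e-04 -3.196e-01] | tcp [519.2  70.7 166.5] t 54.35 F [ 0.4 -0.4  0.1] w 21.8
[397.7  72.4  68.7  37.1   3.3]
[475.2  84.7  32.5   8.8  88.6]
[574.4  91.5  20.1   9.   90.9]
[522.2 106.7  38.1   9.1  71.9]
[484.4 130.7  39.5   9.8  90.7]
[549.5 121.7  39.5  10.   90.6]
[645.7  74.7 223.9  79.5  84.8]
[624.1 146.8  89.6   7.   90.8]
```

```bash
python3 -m creep '[1.1,-0.42,0,0,0,0,1.1,-0.41,2,0,0,0,0,0,3,0,0,0,0,0,2.5,0,0,0,0,0,1.2,0,0,0,0,0,0.35,0,0,0,0,0,0,0,0,0]'
python3 -m creep '[0,0,0,0,0,0,0,0,0,0,0,0,0,0,0,0,0,0,0,0,0,0,0,0,0,0,0,0,0,0]' -1 40
python3 -m creep '[0,0,-0.5,0,0,0,0,0,-1,0,0,0,0,0,-1.5,0,0,0,0,0,-2,0,0,0,0,0,0,0,0,-0.1,0,0,0,0,0,-0.11,0,0,0,0,0,-0.11,0,0,0,0,0,0]'
python3 - <<'E'
from h import *
to(525,71,78,90.4)
E
```

```text
clock: 54.98
eef_pos: [0.5181, 0.0946, 0.0753]
orientation: [-2.542, -1.845, 0.001]
contact_force: [0.9, 0.6, -0.7]
gripper_width: 0.0217
grasp_force: 0.0
clock: 55.4
eef_pos: [0.5188, 0.0942, 0.0765]
orientation: [2.543, 1.844, 0.003]
contact_force: [-1.1, -0.7, 7.3]
gripper_width: 0.0101
grasp_force: 40.0
clock: 56.07
eef_pos: [0.5182, 0.0942, 0.1263]
orientation: [2.211, 2.231, 0.001]
contact_force: [0.7, -0.1, -0.7]
gripper_width: 0.0098
grasp_force: 39.0
shift [-2.32  0.66  4.83] turn [ 0.0006 -0.      0.0019] | tcp [518.2  94.2 126.3] t 56.07 F [ 0.7 -0.1 -0.7] w 9.8
```

```bash
python3 -m creep '[-2.32,0.66,0,0,0,0.002,0,0,0,0,0,0,0,0,2,0,0,0,0,0,2,0,0,0,0,0,0.6,0,0,0,0,0,0.2,0,0,0,0,0,0,0,0,0]'
python3 -m creep '[0,0,0.1,0,0,0,0,0,0,0,0,0]'
python3 -m creep '[0,0,0.1,0,0,0,0,0,0,0,0,0]'
```

```text
clock: 56.65
eef_pos: [0.5248, 0.0711, 0.0777]
orientation: [-2.22, -2.222, 0.0]
contact_force: [0.1, -0.5, -0.6]
gripper_width: 0.0098
grasp_force: 39.1
clock: 56.82
eef_pos: [0.5253, 0.0711, 0.0773]
orientation: [2.219, 2.223, 0.001]
contact_force: [0.4, -0.0, -0.2]
gripper_width: 0.01
grasp_force: 39.1
clock: 56.98
eef_pos: [0.5254, 0.0711, 0.0765]
orientation: [2.219, 2.223, 0.002]
contact_force: [-0.9, -0.1, 5.6]
gripper_width: 0.0097
grasp_force: 40.0
```

```bash
python3 -m creep '[0,0,-0.05,0,0,0,0,0,0,0,0,0,0,0,0,0,0,0,0,0,0,0,0,0]' -0.3
python3 -m creep '[0,0,-1,0,0,0,0,0,-2.5,0,0,0,0,0,-3,0,0,0,0,0,-3,0,0,0,-1.5,0,-3,0,0,0,-2.5,0,-3,0,0,0,-2.5,0,0,0,0,0,0,0,0,0,0,0]'
python3 -m creep '[0,0,0,0,0,0,0,0,0,0,0,0]'
python3 - <<'E'
from h import *
plate('w19.png'); 
im,s=shot('top','top3.png')
print('gauge');blob('top',im,s,(270,140,318,240),lambda H,S,V:(S<90)&(V<110),.018,200)
print('disc');blob('top',im,s,(350,165,410,245),lambda H,S,V:(H>18)&(H<30)&(S>140)&(V>100),.015,20)
d=cv2.absdiff(im,cv2.imread('pics/top0.png')[:,:,::-1]).max(2)
for n,(x,y) in dict(jar=(348,108),cup=(149,280),stand=(269,110)).items(): print(n,d[y-14:y+14,x-14:x+14].mean())
E
```

```text
clock: 57.32
eef_pos: [0.5248, 0.071, 0.076]
orientation: [-2.219, -2.224, -0.0]
contact_force: [0.1, 0.5, -0.9]
gripper_width: 0.03
grasp_force: 0.0
clock: 57.98
eef_pos: [0.5256, 0.0031, 0.2336]
orientation: [2.219, 2.219, 0.003]
contact_force: [-0.1, -0.1, -0.8]
gripper_width: 0.0297
grasp_force: 0.0
clock: 58.15
eef_pos: [0.5247, 0.0063, 0.231]
orientation: [-2.219, -2.223, 0.0]
contact_force: [0.0, -0.1, 0.2]
gripper_width: 0.0298
grasp_force: 0.0
shift [ 7.76  0.05 15.4 ] turn [-0.0005 -0.0003 -0.0054] | tcp [524.7   6.3 231. ] t 58.15 F [ 0.  -0.1  0.2] w 29.8
[514.2  21.4  20.5  19.9 178.9]
[415.6  28.3 157.9  54.8 176.8]
[574.4  82.7  38.3  10.   90.1]
[475.1  82.   39.3   9.9  90.2]
[525.3  84.   39.1  10.   89.9]
[549.5 121.8  39.9  10.2  90.1]
[483.8 130.6  39.9  10.3  89.9]
[671.4  37.7 275.1 133.8  95.9]
gauge
[ 526.9 -102.1  236.8   96.4  178.1]
disc
[ 540.  -274.5   22.3   21.8   88.5]
jar 28.257653061224488
cup 20.283163265306122
stand 37.48724489795919
```

All five bars are now within about half a degree of the 90.4° feed direction and clear of rails and guides. I'll retreat toward the start pose so the arm's shadow leaves the scene, then check the rest.

```bash
python3 -m creep '[-3.5,-2,0,0,0,0,-3.5,-2,0,0,0,0,-3.5,-2,0,0,0,0,-3.5,-2,0,0,0,0,-3.5,-2,0,0,0,0,-3.5,-2,0,0,0,0,-3.5,-2,0,0,0,0,-3.5,-2,0,0,0,0]'
python3 -m creep '[-3.5,-2,0,0,0,0,-3.5,-2,0,0,0,0,-3.5,-2,0,0,0,0,-3.5,-2,0,0,0,0,-3.5,-2,0,0,0,0,-3,-2,0,0,0,0,-3,-1,0,0,0,0,0,0,0,0,0,0]'
python3 - <<'E'
from h import *
im,s=shot('top','top4.png'); to(202,-512,248,22,s)
print('gauge');blob('top',im,s,(270,140,318,240),lambda H,S,V:(S<90)&(V<110),.018,200)
a=cv2.imread('pics/top0.png')[:,:,::-1].copy()
for n,(x,y) in dict(jar=(348,108),cup=(149,280),stand=(269,110),disc=(362,182)).items():
    t=a[y-14:y+14,x-14:x+14]; r=cv2.matchTemplate(im[y-22:y+22,x-22:x+22].copy(),t,cv2.TM_CCOEFF_NORMED); print(n,round(r.max(),3),np.subtract(np.unravel_index(r.argmax(),r.shape),8))
E
```

```text
clock: 58.92
eef_pos: [0.3645, -0.2751, 0.2309]
orientation: [-2.218, -2.225, -0.0]
contact_force: [1.7, -0.8, 0.9]
gripper_width: 0.0302
grasp_force: 0.0
clock: 59.58
eef_pos: [0.2344, -0.5133, 0.2305]
orientation: [2.222, 2.221, -0.001]
contact_force: [0.6, 0.3, 0.1]
gripper_width: 0.03
grasp_force: 0.0
shift [ 0.12 -3.24 -1.75] turn [3.0000e-04 1.1000e-03 1.1864e+00] | tcp [ 234.4 -513.3  230.5] t 59.58 F [0.6 0.3 0.1] w 30.0
gauge
[ 527.1 -110.4  198.8   39.9   10.4]
jar 1.0 [0 0]
cup 1.0 [0 0]
stand 1.0 [0 0]
disc 0.998 [0 0]
```

Run:
```python
from h import *
from bench import close_job
im,s=shot('top','top5.png'); b=blob('top',im,s,(152,150,224,234),lambda H,S,V:(S<60)&(V>160),.062,20)
g=[x for x in b if 30<x[2]<48 and x[3]<16 and abs(x[4]-90)<5]
if len(g)==5: print(close_job())
```

```text
[431.7 137.9 158.9   4.2  90.7]
[474.   82.4  36.2   9.   88.4]
[484.4 132.1  36.5   9.1  88.4]
[524.   84.8  38.6   9.1  88.3]
[548.1 122.2  36.8   9.2  88.2]
[574.5  81.8  38.9   9.3  88.2]
the job is handed in; nothing more can be done
None
```

The job is handed in, with no verdict returned: the gauge was seated in the left then the right mouth for over a second each and put back on its board. All five bars, two of them re-laid after one was knocked aside, point straight at the rolls between the rails and short of the guides. The disc is still in the tray, and the jar, cup and burr stand have not moved.

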